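# Put the jewellery boxes away in the organiser's tray

## Robot

A 6-joint arm with a two-finger parallel gripper is mounted at the origin on the work surface. World frame = base frame: x ahead of the robot, y to its left, z up, the work surface at z = 0. Lengths are in mm, angles in rad, forces in N, time in s.
With the tool pointing down it reaches from about 300 to 750 mm from the base axis. Payload 8.5 kg.
Tool frame: the origin (TCP) lies at the very end of the fingers, on their centre line; the grasp point (between the pads) lies 19 mm behind it; y points along the fingers, z is the direction in which the jaws open and shut, and the axes are right-handed (so a half turn about y gives the same grasp; the last joint's range is limited). The gripper opens to 85 mm and grips with 20 to 120 N. Pads are 22 mm wide; open, the fingers measure 114 mm over their backs; the gripper's body (76 mm by 85 mm) begins 54 mm behind the grasp point. The pads swing forward as they close: fully open they stand 13 mm farther back than shut.
Start: joints at [-1.397, 0.381, 1.297, -0, 1.464, -0.215], TCP at [208.486, -508.934, 231.322] pointing down, gripper open.
Joint ranges: [-3.11, 3.11], [-0.89, 2.33], [0.22, 2.48], [-1.42, 4.56], [0.17, 2.85], [-2.88, 2.88]. Speed limits (rad/s): [2.39, 2.39, 3.14, 3.14, 3.14, 3.14].

## Interface

Orientations are given as [roll, pitch, yaw] about the fixed x, y, z axes, in that order (R = Rz(yaw) Ry(pitch) Rx(roll)).
In Python, from workcell import ctrl, imaging, job gives the robot as it stands. The module is installed in compiled form; this text tells all that it offers.
- The arm moves only by the tool arm_command, never from a script. Its argument "moves" is a list of rows, each a list of 3 entries, a list of its own where there are three numbers: the shift along the tool's x, y, z as a fraction of full scale, then the turn, a rotation vector about the tool's x, y, z as a fraction of full scale, then the closure, from -1 (fully open) to 1 (shut). A call has 1 to 12 rows; each row is the pose to reach, as a shift and turn from the pose measured when the call began, along the tool's axes at that moment; what a row does not reach only later rows make up. Full scale, the value 1, is 0.15 m for a shift and 30 degrees for a turn. A row lasts 1/10 s, in which the tool goes at most 50 mm and 8.59 degrees, less where a joint would pass 70% of its speed; a pose out of reach is approached as far as the arm can. A call with a number of a shift or a turn outside -1 to 1 is refused whole. A call with a gripper value outside its range is refused whole. The fingers move at their own pace and stop on an object; "grip_force" is the grip in N (left out, the last holds). Time passes only in rows, so rows that repeat a pose let the fingers close. It gives the time, the measured TCP pose, the force and the opening at its end, in the units of the state.
- ctrl.get_state(): the state, without advancing time (a new reading comes with each control period).
- imaging.camera(name): name is "scene" or "top"; returns the picture (384x512x3 uint8, blue, green, red); there is no depth.
- imaging.camera_info(name): a dict with "fx", "fy", "cx", "cy" (pixels), "R" (3x3) and "t" (3): a world point X has camera coordinates R X + t. Camera axes: x right, y down, z forward; pixel columns grow to the right and rows downward; lengths in mm; the calibration is good to about 2 mm. A picture is of the moment at which its call begins. camera_info takes no time and is no camera call.
- job.finish_job(): hands the job in, once; it reports no verdict.
Trained networks look in the newest picture that a camera, given by its name, has taken for a name from the list of things; names that differ only in an ending like _2 or _b are one class to them, and where a whole thing is asked for, a point or a joint stands for the part that bears it (a point fixed in the world has none). Each returns a list of dicts, best first, with "p" (0 to 1); they miss things now and then, are a little off and sometimes report something else, mostly with a low value. They report only what shows in the picture. A call takes as long as a camera call. They do not tell look-alikes from the thing itself.
- imaging.look_for(camera, thing): "extent" ([left, top, right, bottom] in pixels, round what is visible of it).
- imaging.place_of(camera, thing): "at" ([column, row] in pixels: a listed point, or the origin of a listed thing).
The state is a dict: "time": time; "joint_positions": joint angles; "qvel": joint speeds; "effort": joint torques, N m; "ee_pos": TCP position; "tcp_rot": TCP orientation; "wrist_force": force on the tool from outside, world axes, zero at the start; "torque": the same for the moment, N m; "finger_gap": finger opening in mm.
Only numpy, scipy, OpenCV 4.12 (cv2) and the standard library are available. Lean on these libraries where they do the work, as an engineer would, in place of code of your own. Each camera call takes 0.05 s, during which the arm holds its last target.

## Task

Put all three dark jewellery boxes (the long bracelet case, the flat earring box and the tall ring box) away in the pulled-out tray of the pink organiser, each lying flat on the tray's floor with its lid up, none on top of another. Then push the tray fully home, with all three in it. Do not turn a box over on the way, and leave the other things on the dresser where they are.

Things in the scene. Friction and masses are not known exactly. Their poses are not given: they have to be found in the camera images.
- bracelet_case_mid (a point): Centre (half-way up) of the bracelet case: a loose closed box in dark leatherette with a thin brass seam, 130 long x 44 wide x 34 mm high, about 130 g, standing on the dresser. x is its length, y its width, z up through the lid. The lid does not open.
- earring_box_mid (a point): Centre (half-way up) of the flat earring box: same leatherette, 66 long (x) x 54 wide (y) x 34 mm high (z up through the lid), about 90 g, loose, lid stays shut.
- ring_box_mid (a point): Centre (half-way up) of the ring box: same leatherette, square 50 x 50 mm and 54 mm high (z up through the lid), about 90 g, loose, lid stays shut.
- organizer: Pink plastic jewellery organiser, fixed; origin at the centre of its underside, x from its open front to its back (away from the robot), z up. 215 deep (x) x 132 wide (y) x 86 mm high. The tray slides in the bay under its deck; the bay's ceiling is 61 mm above the tray's floor, so a box standing on another does not pass under it.
- tray_floor (a point): Centre of the tray's inside floor, on its upper face, 9 mm above the dresser; moves with the tray, axes as the organiser's. Inside 142 long (x +-71) x 112 mm wide (y +-56). Side and rear walls: 3 mm thick, 12 mm high above the floor; front panel (-x side): 5 mm thick, 26 mm high. Empty at the start, its rear wall then 22 to 38 mm clear of the organiser. The three boxes just fit side by side.
- tray_pull (a point): Middle of the tray's pull: a round bar 8 mm thick and 56 mm long across the tray (y), carried 26 mm in front of the tray's front panel by a stub at each end; its centre line is 27 mm above the dresser. Moves with the tray.
- tray (a joint): How far the tray is pulled out, m: 0 is fully home (front panel flush with the organiser's front), 0.19 its stop. It slides along the organiser's x, level, and stays where it is left: about 1.5 N friction and a light damping (6 N s/m).
- votive: Empty clear glass votive holder, 66 mm wide, 58 mm high, loose; origin at the centre of its underside. Not to be disturbed.
- lipstick: Chrome lipstick tube standing on end, 20 mm wide, 71 mm high, loose; origin at the centre of its underside. Not to be disturbed.
- ring_dish: White ceramic ring dish shaped as an open hand, about 140 x 100 mm and 25 mm high, loose; origin under the palm, fingers towards x. Not to be disturbed.
- hairbrush: Wooden hairbrush lying on its back, nylon bristles up, 258 mm long and 60 mm wide, 34 mm high, loose; origin at its underside where the head (towards x, to 123 mm) meets the handle (to -135 mm). Not to be disturbed.
- perfume: Flat amber glass perfume bottle, 30 x 56 mm, 92 mm high, loose; origin at the centre of its underside. Not to be disturbed.
- nail_polish: Round nail polish bottle with a black cap, 30 mm wide, 66 mm high, loose; origin at the centre of its underside. Not to be disturbed.
Not all that is in view belongs to the job. Leave any red look-alike of the part that bears earring_box_mid alone.

How it is judged (in metres and radians):
On the way:
1. all three boxes lie flat on the floor of the tray, lids up, the tray still out (x of bracelet_case_mid in the frame of tray_floor between -0.065 and 0.065 m and y of bracelet_case_mid in the frame of tray_floor between -0.05 and 0.05 m and z of bracelet_case_mid in the frame of tray_floor between 0.013 and 0.021 m and angle between each of bracelet_case_mid, earring_box_mid, ring_box_mid's own z axis and vertical below 0.12 rad and x of earring_box_mid in the frame of tray_floor between -0.065 and 0.065 m and y of earring_box_mid in the frame of tray_floor between -0.05 and 0.05 m and z of earring_box_mid in the frame of tray_floor between 0.013 and 0.021 m and x of ring_box_mid in the frame of tray_floor between -0.065 and 0.065 m and y of ring_box_mid in the frame of tray_floor between -0.05 and 0.05 m and z of ring_box_mid in the frame of tray_floor between 0.023 and 0.031 m and value of joint tray above 0.05 m), for 0.2 s.
At the end, for the whole second after the job is handed in: The tray is home (out by less than 6 mm) and at rest, and all three boxes lie in it on its floor: centres inside the tray (within 65 mm of its middle lengthwise, 50 mm across) at resting height within 4 mm, lids up, tilted less than 7 degrees (x of bracelet_case_mid in the frame of tray_floor between -0.065 and 0.065 m and y of bracelet_case_mid in the frame of tray_floor between -0.05 and 0.05 m and z of bracelet_case_mid in the frame of tray_floor between 0.013 and 0.021 m and angle between each of bracelet_case_mid, earring_box_mid, ring_box_mid's own z axis and vertical below 0.12 rad and x of earring_box_mid in the frame of tray_floor between -0.065 and 0.065 m and y of earring_box_mid in the frame of tray_floor between -0.05 and 0.05 m and z of earring_box_mid in the frame of tray_floor between 0.013 and 0.021 m and x of ring_box_mid in the frame of tray_floor between -0.065 and 0.065 m and y of ring_box_mid in the frame of tray_floor between -0.05 and 0.05 m and z of ring_box_mid in the frame of tray_floor between 0.023 and 0.031 m and value of joint tray below 0.006 m and velocity of joint tray between -0.01 and 0.01 m/s); the robot touches nothing.
It fails at once if another thing on the dresser (votive, lipstick, ring dish, hairbrush, perfume, nail polish) is moved more than 30 mm or knocked over (distance of any of votive, lipstick, ring_dish, hairbrush, perfume, nail_polish from where it was at the start of the episode above 0.03 m or angle between any of votive, lipstick, ring_dish, hairbrush, perfume, nail_polish's own z axis and vertical above 0.6 rad).
It fails at once if a jewellery box is turned over (tilted more than 45 degrees) (angle between any of bracelet_case_mid, earring_box_mid, ring_box_mid's own z axis and vertical above 0.785 rad).
It also fails if it takes over 72 s, if anything falls off the work surface, if the arm or the gripper's body presses on something with over 40 N, if the wrist force passes 120 N, or if a joint passes its speed limit or range.

## Working session

There is one attempt and no reset: what is moved stays moved. The work goes in short steps, Python scripts to look and compute and a tool call to move; the robot and the scene stay as the last step left them, time stands still between calls to the robot, and variables do not carry over. Pictures are saved under pics/ and viewed, and the job is handed in when it is done.

Besides the shell and the picture viewer there is one more tool, called by a JSON object that holds its "name" and its "arguments", one argument or row to a line. arm_command: Moves the arm, as the interface text tells. Shift numbers are shares of 0.15 m and turn numbers shares of 30 degrees, none past 1 either way. Its arguments: {"type":"object","properties":{"moves":{"type":"array","items":{"type":"array"}},"grip_force":{"type":"number"}},"required":["moves"]}

```bash
mkdir -p pics; ls
python3 - <<'E'
from workcell import ctrl, imaging, job
import cv2
for c in("scene","top"):
    im=imaging.camera(c); cv2.imwrite(f"pics/{c}0.png",im)
    i=imaging.camera_info(c); print(c,i)
    for n in ["bracelet_case_mid","earring_box_mid","ring_box_mid","organizer","tray_floor","tray_pull"]:
        print(n,[(x['at'],round(x['p'],2)) for x in imaging.place_of(c,n)][:3],[(x['extent'],round(x['p'],2)) for x in imaging.look_for(c,n)][:3])
s=ctrl.get_state();print(s)
E
```

```text
pics
scene {'fx': 441.73983765844844, 'fy': 441.73983765844844, 'cx': 254.16049658660748, 'cy': 193.3365469135093, 'R': array([[-0.47434283,  0.88030469,  0.00790815],
       [ 0.57658169,  0.31744807, -0.75284811],
       [-0.66524615, -0.35254841, -0.65814678]]), 't': array([ 238.8395786 , -289.30176259, 1685.17075228])}
bracelet_case_mid [([365.9, 213.8], 0.76)] [([340.9, 202.7, 385.1, 223.4], 0.55)]
earring_box_mid [([342.9, 253.4], 0.87), ([337.3, 292.0], 0.75), ([129.5, 157.2], 0.33)] [([320.5, 273.6, 360.0, 308.0], 0.94), ([329.9, 239.5, 354.4, 267.7], 0.6)]
ring_box_mid [([152.9, 179.4], 0.62)] [([141.6, 168.0, 166.0, 193.7], 0.81)]
organizer [([217.7, 263.8], 0.79), ([287.6, 285.1], 0.23)] [([170.0, 184.3, 277.6, 313.5], 0.92), ([225.9, 184.0, 276.9, 237.7], 0.63), ([175.5, 135.9, 197.1, 161.7], 0.39)]
tray_floor [([244.6, 213.8], 0.85)] [([226.9, 184.5, 276.2, 239.7], 0.97)]
tray_pull [([265.3, 188.6], 0.67)] [([141.7, 165.3, 167.6, 194.0], 0.75), ([227.6, 185.7, 277.5, 235.9], 0.64)]
top {'fx': 424.821835309194, 'fy': 424.821835309194, 'cx': 262.6758484782011, 'cy': 198.96
[... 845 characters left out ...]
, 141.9, 282.7, 217.7], 0.84)]
{'time': 1.3, 'joint_positions': array([-1.39730740e+00,  3.80589770e-01,  1.29739999e+00, -4.15731207e-06,
        1.46358592e+00, -2.15257830e-01]), 'qvel': array([-0.00037952,  0.00053611,  0.00020589,  0.00034695, -0.00087743,
       -0.00172516]), 'effort': array([ 1.33875092e-03, -4.48328698e+01, -2.31463248e+01, -1.33836975e-04,
        5.79539465e-04,  4.35730044e-05]), 'ee_pos': array([ 208.48148378, -508.93846961,  231.32790053]), 'tcp_rot': array([-1.57078063e+00, -7.66341013e-06, -2.75284545e+00]), 'wrist_force': array([ 0.21245213,  0.72622689, -0.24735043]), 'torque': array([-0.02787665,  0.00724803,  0.02886938]), 'finger_gap': 85.55829190378051}
```

Run:
```python
import cv2
a=cv2.imread("pics/top0.png")
cv2.imwrite("pics/top0z.png",cv2.resize(a[40:290,80:460],(798,525),interpolation=cv2.INTER_CUBIC))
a=cv2.imread("pics/scene0.png")
cv2.imwrite("pics/scene0z.png",cv2.resize(a[90:360,80:460],(798,567),interpolation=cv2.INTER_CUBIC))
```

```text
(no output)
```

View pics/top0z.png

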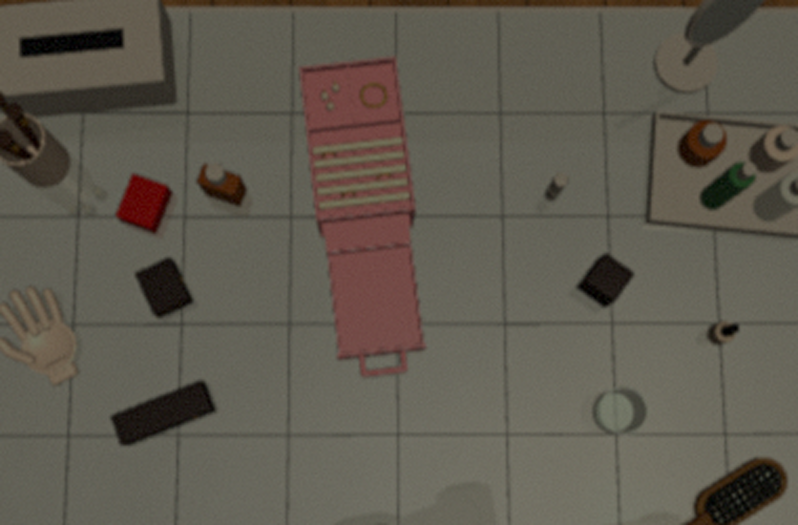

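View pics/scene0z.png

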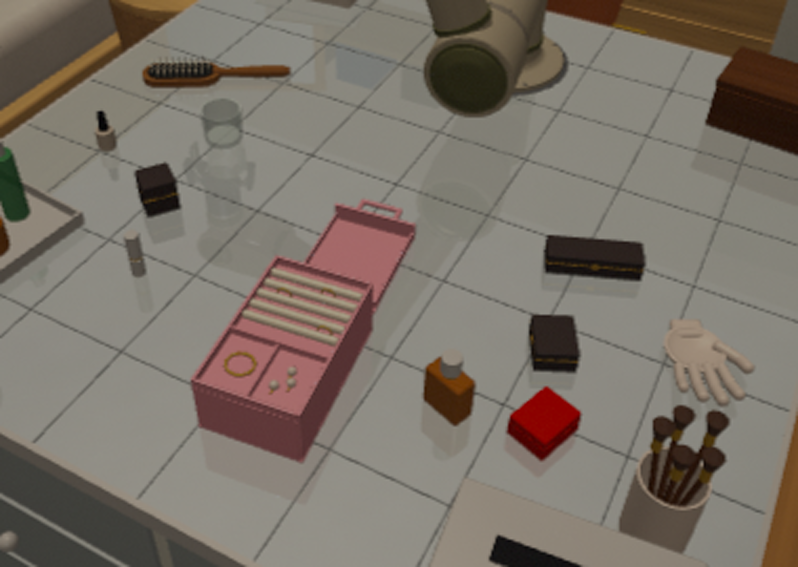

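```bash
cat > h.py <<'E'
import numpy as np, cv2
from scipy.optimize import minimize
from scipy.spatial.transform import Rotation as Rot
from workcell import ctrl, imaging, job
INFO={c:imaging.camera_info(c) for c in("scene","top")}
DIM=dict(bracelet=(130,44,34),earring=(66,54,34),ring=(50,50,54))
def proj(c,P):
    i=INFO[c]; q=np.asarray(P)@i['R'].T+i['t']
    return np.c_[i['fx']*q[:,0]/q[:,2]+i['cx'], i['fy']*q[:,1]/q[:,2]+i['cy']]
def ray(c,uv,z):
    i=INFO[c]; d=i['R'].T@np.array([(uv[0]-i['cx'])/i['fx'],(uv[1]-i['cy'])/i['fy'],1]); o=-i['R'].T@i['t']
    return (o+d*(z-o[2])/d[2])
def corners(dim,x,y,yaw,z0=0):
    l,w,h=dim; c,s=np.cos(yaw),np.sin(yaw)
    return np.array([[x+c*a-s*b,y+s*a+c*b,z0+k] for a in(-l/2,l/2) for b in(-w/2,w/2) for k in(0,h)])
def mask(c,P,up=4):
    hull=cv2.convexHull(proj(c,P).astype(np.float32)).reshape(-1,2)
    m=np.zeros((384*up,512*up),np.uint8)
    cv2.fillConvexPoly(m,np.round(((hull+.5)*up-.5)*16).astype(np.int32),255,shift=4)
    return cv2.resize(m,(512,384),interpolation=cv2.INTER_AREA)/255.
def dark(im,th=None):
    v=im.max(axis=2).astype(float)
    return v
def fit(ims,name,x,y,yaw,z0=0,cams=("scene","top"),half=55):
    dim=DIM[name]
    tg={}
    for c in cams:
        v=ims[c].max(axis=2).astype(float)
        p=proj(c,[[x,y,z0+dim[2]/2]])[0].astype(int)
        sl=(slice(max(p[1]-half,0),p[1]+half),slice(max(p[0]-half,0),p[0]+half))
        tg[c]=(np.clip((95 - v)/35,0,1) if c=="scene" else np.clip((75-v)/30,0,1),)
        tg[c]=tg[c][0]
    def cost(p):
        s=0
        for c in cams:
            m=mask(c,corners(dim,p[0],p[1],p[2]/100,z0)); 
            k=cv2.dilate((m>0).astype(np.uint8),np.ones((9,9)))>0
            s+=np.abs(m-tg[c])[k].sum()/m.sum()
        return s
    best=None
    for dy in (-.3,0,.3):
        r=minimize(cost,[x,y,(yaw+dy)*100],method='Nelder-Mead',options=dict(initial_simplex=np.array([[x,y,(yaw+dy)*100]]*4)+np.array([[0,0,0],[8,0,0],[0,8,0],[0,0,15]]),xatol=.1,fatol=1e-4))
        if best is None or r.fun<best.fun: best=r
    return best.x[0],best.x[1],best.x[2]/100,best.fun
def snap(tag):
    ims={}
    for c in("scene","top"):
        ims[c]=imaging.camera(c); cv2.imwrite(f"pics/{c}{tag}.png",ims[c])
    return ims
E
python3 - <<'E'
from h import *
ims={c:cv2.imread(f"pics/{c}0.png") for c in("scene","top")}
for c,pts in dict(top=[(157,236),(159,176),(366,173),(200,236),(258,183)],scene=[(366,212),(343,252),(153,178),(375,190)]).items():
    for p in pts: print(c,p,ims[c][p[1],p[0]])
for n,c,uv in (("bracelet","top",(157,236)),("earring","top",(159,176)),("ring","top",(367,173))):
    X=ray(c,uv,DIM[n][2]); 
    for cams in (("top",),("scene",),("top","scene")):
        print(n,cams,np.round(fit(ims,n,X[0],X[1],-1.2 if n=="bracelet" else .3,cams=cams),3))
E
```

```text
top (157, 236) [18 19 25]
top (159, 176) [22 28 30]
top (366, 173) [15 19 27]
top (200, 236) [ 90 101 102]
top (258, 183) [ 71  75 116]
scene (366, 212) [30 34 42]
scene (343, 252) [31 34 44]
scene (153, 178) [29 32 41]
scene (375, 190) [126 135 137]
bracelet ('top',) [ 4.44331e+02  3.18511e+02 -1.20800e+00  6.00000e-02]
bracelet ('scene',) [ 4.42485e+02  3.17563e+02 -1.22400e+00  8.70000e-02]
bracelet ('top', 'scene') [ 4.44397e+02  3.17869e+02 -1.20700e+00  1.52000e-01]
earring ('top',) [6.16615e+02 3.21599e+02 4.60000e-01 7.00000e-02]
earring ('scene',) [6.14920e+02 3.23051e+02 3.81000e-01 8.90000e-02]
earring ('top', 'scene') [6.16400e+02 3.22098e+02 4.29000e-01 1.74000e-01]
ring ('top',) [ 6.24020e+02 -2.82397e+02  8.50000e-01  8.60000e-02]
ring ('scene',) [ 6.20806e+02 -2.84045e+02  8.57000e-01  8.50000e-02]
ring ('top', 'scene') [ 6.23256e+02 -2.82135e+02 -7.16000e-01  1.80000e-01]
```

```bash
cat >> h.py <<'E'
def boxpts(x0,x1,y0,y1,z0,z1,T):
    x,y,yaw=T;c,s=np.cos(yaw),np.sin(yaw)
    return np.array([[x+c*a-s*b,y+s*a+c*b,k] for a in(x0,x1) for b in(y0,y1) for k in(z0,z1)])
def orgmask(c,p):
    x,y,yaw,q=p; T=(x,y,yaw)
    m=mask(c,boxpts(-107.5,107.5,-66,66,0,86,T))
    f=-31.5-q
    for b in ((f-71,f+74,-59,59,2,21),(f-76,f-71,-59,59,2,35),(f-106,f-98,-28,28,23,31),(f-102,f-76,-28,-20,23,31),(f-102,f-76,20,28,23,31)):
        m=np.maximum(m,mask(c,boxpts(*b,T)))
    return m
def fitorg(ims,p0,cams=("scene","top")):
    tg={}
    for c in cams:
        im=ims[c].astype(float); tg[c]=np.clip((im[...,2]-im[...,1]-8)/14.,0,1)
    def cost(p):
        s=0
        for c in cams:
            m=orgmask(c,(p[0],p[1],p[2]/100,p[3])); k=cv2.dilate((m>0).astype(np.uint8),np.ones((9,9)))>0
            s+=np.abs(m-tg[c])[k].sum()/m.sum()
        return s
    p0=np.array(p0,float);p0[2]*=100
    r=minimize(cost,p0,method='Nelder-Mead',options=dict(initial_simplex=np.vstack([p0]+[p0+d for d in np.diag([8,8,8,8])]),xatol=.1,fatol=1e-4))
    r=minimize(cost,r.x,method='Nelder-Mead',options=dict(initial_simplex=np.vstack([r.x]+[r.x+d for d in np.diag([4,-4,-4,4])]),xatol=.1,fatol=1e-4))
    x=r.x.copy();x[2]/=100
    return x,r.fun
def trayT(p):
    f=-31.5-p[3];c,s=np.cos(p[2]),np.sin(p[2]); return p[0]+c*f,p[1]+s*f,p[2]
E
python3 - <<'E'
from h import *
ims={c:cv2.imread(f"pics/{c}0.png") for c in("scene","top")}
print(ray("top",(252,114),86),ray("top",(258.3,183),9),ray("scene",(244.6,213.8),9))
f=ray("top",(258.3,183),9);o=ray("top",(252.4,114.2),0)
yaw=np.arctan2(o[1]-f[1],o[0]-f[0]);print(yaw)
for cams in (("top",),("scene",),("top","scene")):
    p,c=fitorg(ims,(f[0]+211,f[1]+211*np.tan(yaw),.1,180),cams); print(cams,p.round(3),round(c,3),np.round(trayT(p),3))
for c in("top","scene"):
    im=ims[c].copy(); m=(orgmask(c,p)>.5).astype(np.uint8)
    for n,a in(("bracelet",(444.4,317.9,-1.207)),("earring",(616.4,322.1,.43)),("ring",(623.3,-282.1,.855))): m|=(mask(c,corners(DIM[n],*a))>.5).astype(np.uint8)
    cs,_=cv2.findContours(cv2.resize(m,None,fx=2,fy=2,interpolation=0),0,1); b=cv2.resize(im,None,fx=2,fy=2,interpolation=cv2.INTER_CUBIC);cv2.drawContours(b,cs,-1,(0,255,0),1)
    b=b[80:580,220:840] if c=="top" else b[240:660,240:800]
    cv2.imwrite(f"pics/fit_{c}.png",b)
E
```

```text
[781.44804956  49.07754915  86.        ] [599.47409919  32.06089912   9.        ] [603.2074678   22.41109773   9.        ]
0.08249758279294435
('top',) [8.07075e+02 5.63880e+01 1.16000e-01 1.74658e+02] 0.156 [6.02294e+02 3.26080e+01 1.16000e-01]
('scene',) [8.04740e+02 5.61410e+01 1.18000e-01 1.77592e+02] 0.082 [5.97108e+02 3.14770e+01 1.18000e-01]
('top', 'scene') [8.04767e+02 5.61170e+01 1.17000e-01 1.72880e+02] 0.247 [6.01788e+02 3.22270e+01 1.17000e-01]
```

View pics/fit_top.png

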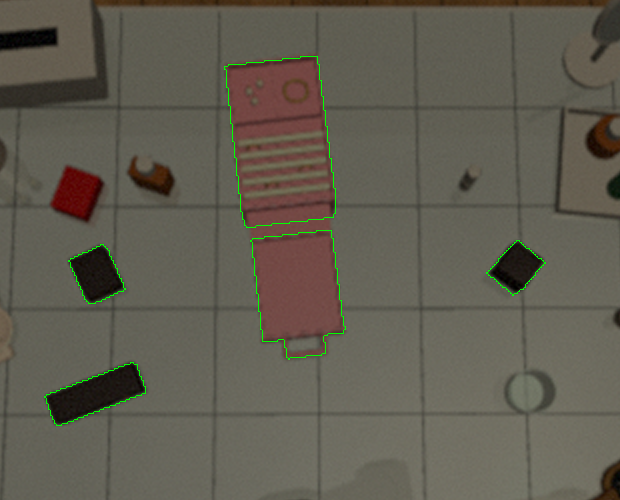

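View pics/fit_scene.png

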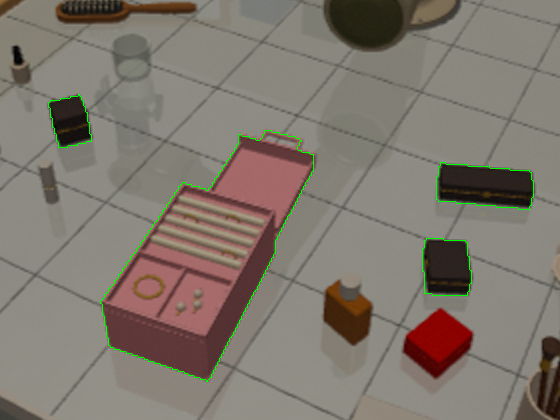

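```bash
cat > g.py <<'E'
import sys
from h import *
def go(x,y,z,yaw,quiet=False):
    s=ctrl.get_state(); R=Rot.from_euler('xyz',s['tcp_rot']); 
    best=None
    Rt=Rot.from_euler('xyz',[-np.pi/2,0,yaw])
    d=R.inv().apply(np.array([x,y,z])-s['ee_pos'])/150
    rv=(R.inv()*Rt).as_rotvec()/np.radians(30)
    k=max(1,np.abs(d).max()/.998); kr=max(1,np.abs(rv).max()/.998)
    n=max(np.linalg.norm(d/k)*3,np.linalg.norm(rv/kr)*3.5)
    print("t",round(s['time'],2),"pos",s['ee_pos'].round(1),"rot",s['tcp_rot'].round(3),"gap",round(s['finger_gap'],1),"F",s['wrist_force'].round(1))
    print("shift",(d/k).round(3).tolist(),"turn",(rv/kr).round(3).tolist(),"rows>=",round(n,1),"of",round(max(k,kr),2))
if __name__=="__main__": go(*[eval(a) for a in sys.argv[1:5]])
E
python3 g.py 380 -250 220 -1.207
```

```text
t 1.3 pos [ 208.5 -508.9  231.3] rot [-1.571 -0.    -2.753] gap 85.6 F [ 0.2  0.7 -0.2]
shift [-0.998, 0.044, -0.678] turn [-0.0, -0.998, 0.0] rows>= 3.6 of 2.96
```

{"name": "arm_command", "arguments": {
  "moves": [
    [[-0.998,0.044,-0.678],[0,-0.998,0],-1],
    [[-0.998,0.044,-0.678],[0,-0.998,0],-1],
    [[-0.998,0.044,-0.678],[0,-0.998,0],-1],
    [[-0.998,0.044,-0.678],[0,-0.998,0],-1],
    [[-0.998,0.044,-0.678],[0,-0.998,0],-1]
  ],
  "grip_force": 40
}}

```text
time: 1.8
ee_pos: [310.0, -355.1, 225.0]
tcp_rot: [-1.571, 0.001, -2.224]
wrist_force: [0.5, 0.0, 0.1]
finger_gap: 85.4
```

```bash
python3 g.py 420 -120 200 -1.207
```

```text
t 1.8 pos [ 310.  -355.1  225. ] rot [-1.571e+00  1.000e-03 -2.224e+00] gap 85.4 F [0.5 0.  0.1]
shift [-0.998, 0.099, -0.219] turn [-0.0, -0.998, -0.001] rows>= 3.5 of 1.95
```

{"name": "arm_command", "arguments": {
  "moves": [
    [[-0.998,0.1,-0.22],[0,-0.998,0],-1],
    [[-0.998,0.1,-0.22],[0,-0.998,0],-1],
    [[-0.998,0.1,-0.22],[0,-0.998,0],-1],
    [[-0.998,0.1,-0.22],[0,-0.998,0],-1],
    [[-0.998,0.1,-0.22],[0,-0.998,0],-1]
  ]
}}

```text
time: 2.3
ee_pos: [375.2, -215.5, 210.2]
tcp_rot: [-1.57, 0.0, -1.7]
wrist_force: [-1.0, 0.1, -0.1]
finger_gap: 85.6
```

```bash
python3 g.py 444.4 140 150 -1.207
```

```text
t 2.3 pos [ 375.2 -215.5  210.2] rot [-1.57  0.   -1.7 ] gap 85.6 F [-1.   0.1 -0.1]
shift [-0.998, 0.166, 0.063] turn [-0.001, -0.941, -0.0] rows>= 3.3 of 2.41
```

{"name": "arm_command", "arguments": {
  "moves": [
    [[-0.998,0.17,0.06],[0,-0.94,0],-1],
    [[-0.998,0.17,0.06],[0,-0.94,0],-1],
    [[-0.998,0.17,0.06],[0,-0.94,0],-1],
    [[-0.998,0.17,0.06],[0,-0.94,0],-1],
    [[-0.998,0.17,0.06],[0,-0.94,0],-1]
  ]
}}

```text
time: 2.8
ee_pos: [403.7, -68.5, 184.8]
tcp_rot: [-1.57, -0.0, -1.209]
wrist_force: [0.3, -0.2, -0.1]
finger_gap: 85.2
```

```bash
python3 g.py 444.4 317.9 120 -1.207
```

```text
t 2.8 pos [403.7 -68.5 184.8] rot [-1.57  -0.    -1.209] gap 85.2 F [ 0.3 -0.2 -0.1]
shift [-0.998, 0.186, 0.503] turn [-0.001, -0.003, 0.001] rows>= 3.4 of 2.32
```

{"name": "arm_command", "arguments": {
  "moves": [
    [[-0.998,0.19,0.5],[0,0,0],-1],
    [[-0.998,0.19,0.5],[0,0,0],-1],
    [[-0.998,0.19,0.5],[0,0,0],-1],
    [[-0.998,0.19,0.5],[0,0,0],-1]
  ]
}}

```text
time: 3.2
ee_pos: [421.4, 99.2, 155.8]
tcp_rot: [-1.57, -0.0, -1.213]
wrist_force: [-0.4, -0.6, -0.4]
finger_gap: 85.1
```

{"name": "arm_command", "arguments": {
  "moves": [
    [[-0.998,0.19,0.5],[0,0,0],-1],
    [[-0.998,0.19,0.5],[0,0,0],-1],
    [[-0.998,0.19,0.5],[0,0,0],-1],
    [[-0.998,0.19,0.5],[0,0,0],-1]
  ]
}}

```text
time: 3.6
ee_pos: [440.7, 267.1, 126.6]
tcp_rot: [-1.57, -0.0, -1.217]
wrist_force: [-0.0, -0.6, 0.5]
finger_gap: 85.5
```

```bash
python3 g.py 444.4 317.9 80 -1.207
```

```text
t 3.6 pos [440.7 267.1 126.6] rot [-1.57  -0.    -1.217] gap 85.5 F [-0.  -0.6  0.5]
shift [-0.309, 0.311, 0.14] turn [-0.002, -0.018, 0.0] rows>= 1.4 of 1
```

{"name": "arm_command", "arguments": {
  "moves": [
    [[-0.31,0.31,0.14],[0,-0.018,0],-1],
    [[-0.31,0.31,0.14],[0,-0.018,0],-1],
    [[-0.31,0.31,0.14],[0,-0.018,0],-1],
    [[-0.31,0.77,0.14],[0,-0.018,0],-1],
    [[-0.31,0.77,0.14],[0,-0.018,0],-1],
    [[-0.31,0.77,0.14],[0,-0.018,0],-1],
    [[-0.31,0.77,0.14],[0,-0.018,0],-1],
    [[-0.31,0.77,0.14],[0,-0.018,0],-1]
  ]
}}

```text
time: 4.4
ee_pos: [445.9, 317.7, 13.0]
tcp_rot: [-1.567, 0.0, -1.209]
wrist_force: [-0.2, 0.1, 0.4]
finger_gap: 85.3
```

```bash
python3 g.py 444.4 317.9 11 -1.207
```

```text
t 4.4 pos [445.9 317.7  13. ] rot [-1.567  0.    -1.209] gap 85.3 F [-0.2  0.1  0.4]
shift [-0.005, 0.013, -0.009] turn [-0.008, -0.004, -0.0] rows>= 0.1 of 1
```

{"name": "arm_command", "arguments": {
  "moves": [
    [[-0.005,0.013,-0.009],[0,0,0],1],
    [[-0.005,0.013,-0.009],[0,0,0],1],
    [[-0.005,0.013,-0.009],[0,0,0],1],
    [[-0.005,0.013,-0.009],[0,0,0],1],
    [[-0.005,0.013,-0.009],[0,0,0],1],
    [[-0.005,0.013,-0.009],[0,0,0],1],
    [[-0.005,0.013,-0.009],[0,0,0],1],
    [[-0.005,0.013,-0.009],[0,0,0],1]
  ],
  "grip_force": 40
}}

```text
time: 5.2
ee_pos: [444.6, 317.9, 11.7]
tcp_rot: [-1.566, -0.0, -1.209]
wrist_force: [-1.7, -1.2, 7.2]
finger_gap: 43.2
```

{"name": "arm_command", "arguments": {
  "moves": [
    [[0,-0.7,0],[0,0,0],1],
    [[0,-0.7,0],[0,0,0],1],
    [[0,-0.7,0],[0,0,0],1],
    [[0,-0.7,0],[0,0,0],1],
    [[0,-0.7,0],[0,0,0],1]
  ]
}}

```text
time: 5.7
ee_pos: [443.2, 317.5, 115.2]
tcp_rot: [-1.569, -0.0, -1.209]
wrist_force: [0.6, 0.4, -1.9]
finger_gap: 43.5
```

```bash
python3 - <<'E'
from h import *
snap("1")
for c in("top","scene"):
    a=cv2.imread(f"pics/{c}1.png"); cv2.imwrite(f"pics/{c}1z.png",cv2.resize(a[100:330,80:400],(800,575)) if c=="top" else cv2.resize(a[90:330,160:460],(750,600)))
E
python3 g.py 600 200 120 .117
```

```text
t 5.8 pos [443.3 317.4 114.9] rot [-1.569 -0.    -1.209] gap 43.0 F [ 0.4 -0.1 -2.1]
shift [0.998, -0.03, 0.634] turn [-0.001, -0.998, 0.001] rows>= 3.5 of 2.54
```

View pics/scene1z.png

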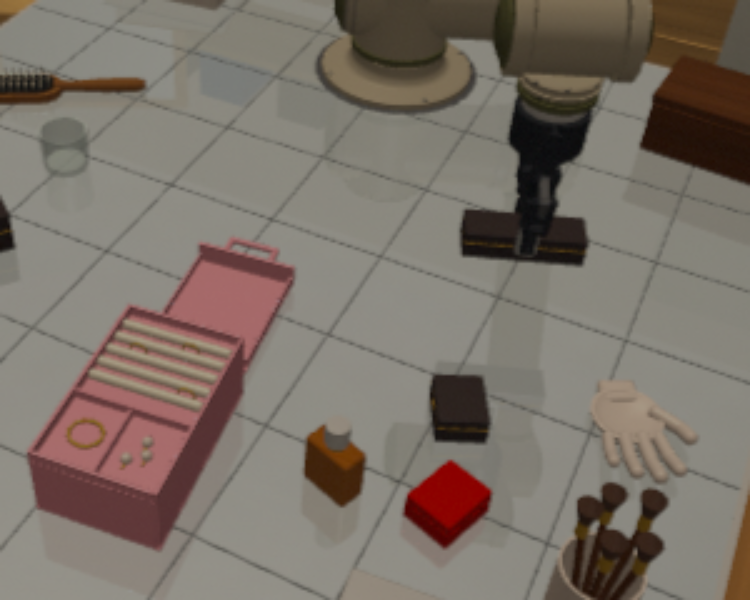

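Run:
```python
from h import *
im=cv2.imread("pics/scene1.png")
yaw=-1.209;n=np.array([-np.sin(yaw),np.cos(yaw)]) # jaw dir
x,y,z=443.3,317.4,114.9
for dz in (-12,-6,0,6,12,22):
    P=np.array([[x+n[0]*s*k,y+n[1]*s*k,z+dz] for s in(1,) for k in(22,30)]); print(dz,proj("scene",P).round(1).tolist())
cv2.imwrite("pics/s1zz.png",cv2.resize(im[160:205,335:405],None,fx=10,fy=10,interpolation=cv2.INTER_CUBIC))
print(np.round(fit({"scene":im,"top":cv2.imread("pics/top1.png")},"bracelet",x,y,yaw,z-11,cams=("scene",)),3))
```

```text
-12 [[367.3, 194.8], [367.5, 196.7]]
-6 [[367.7, 193.1], [367.9, 195.1]]
0 [[368.1, 191.4], [368.3, 193.4]]
6 [[368.5, 189.7], [368.7, 191.7]]
12 [[368.9, 188.0], [369.1, 190.0]]
22 [[369.6, 185.2], [369.8, 187.1]]
[ 4.40164e+02  3.17776e+02 -1.19200e+00  1.46000e-01]
```

View pics/s1zz.png

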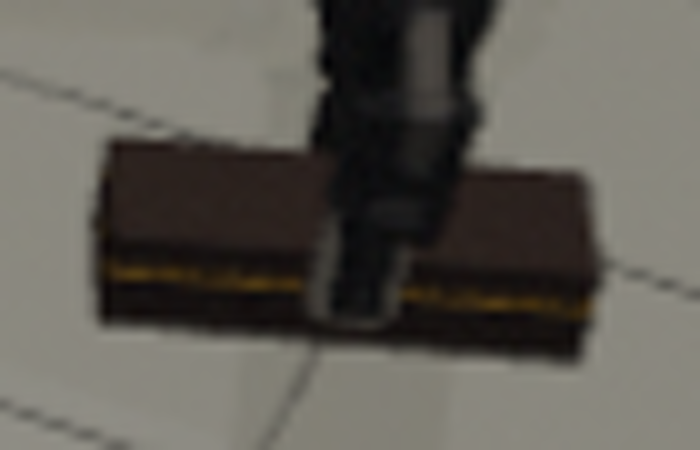

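```bash
python3 g.py 596.8 63.5 90 .117
```

```text
t 5.8 pos [443.3 317.4 114.9] rot [-1.569 -0.    -1.209] gap 43.0 F [ 0.4 -0.1 -2.1]
shift [0.998, 0.086, 0.183] turn [-0.001, -0.998, 0.001] rows>= 3.5 of 2.54
```

{"name": "arm_command", "arguments": {
  "moves": [
    [[0.5,0.04,0.09],[0,-0.5,0],1],
    [[0.998,0.086,0.183],[0,-0.998,0],1],
    [[0.998,0.086,0.183],[0,-0.998,0],1],
    [[0.998,0.086,0.183],[0,-0.998,0],1],
    [[0.998,0.086,0.183],[0,-0.998,0],1]
  ]
}}

```text
time: 6.3
ee_pos: [522.5, 185.1, 100.4]
tcp_rot: [-1.572, 0.001, -0.688]
wrist_force: [-0.1, 0.2, -1.8]
finger_gap: 43.1
```

```bash
python3 g.py 596.8 63.5 90 .117
```

```text
t 6.3 pos [522.5 185.1 100.4] rot [-1.572e+00  1.000e-03 -6.880e-01] gap 43.1 F [-0.1  0.2 -1.8]
shift [0.897, 0.069, -0.312] turn [0.001, -0.998, -0.002] rows>= 3.5 of 1.54
```

{"name": "arm_command", "arguments": {
  "moves": [
    [[0.45,0.04,-0.15],[0,-0.5,0],1],
    [[0.897,0.069,-0.312],[0,-0.998,0],1],
    [[0.897,0.069,-0.312],[0,-0.998,0],1],
    [[0.897,0.069,-0.312],[0,-0.998,0],1],
    [[0.897,0.069,-0.312],[0,-0.998,0],1]
  ]
}}

```text
time: 6.8
ee_pos: [596.3, 63.5, 88.7]
tcp_rot: [-1.571, 0.004, -0.168]
wrist_force: [-0.0, 0.2, -1.6]
finger_gap: 43.2
```

```bash
python3 g.py 596.8 63.5 70 .117
```

```text
t 6.8 pos [596.3  63.5  88.7] rot [-1.571  0.004 -0.168] gap 43.2 F [-0.   0.2 -1.6]
shift [0.004, 0.125, 0.0] turn [-0.0, -0.544, -0.007] rows>= 1.9 of 1
```

{"name": "arm_command", "arguments": {
  "moves": [
    [[0.004,0.125,0],[0,-0.544,0],1],
    [[0.004,0.125,0],[0,-0.544,0],1],
    [[0.004,0.125,0],[0,-0.544,0],1],
    [[0.004,0.125,0],[0,-0.544,0],1],
    [[0.004,0.125,0],[0,-0.544,0],1]
  ]
}}

```text
time: 7.3
ee_pos: [596.7, 64.2, 70.2]
tcp_rot: [-1.57, 0.003, 0.114]
wrist_force: [-0.0, 0.1, -1.6]
finger_gap: 43.2
```

```bash
python3 - <<'E'
from h import *
ims=snap("2")
for c in("top","scene"):
    a=ims[c]; cv2.imwrite(f"pics/{c}2z.png",cv2.resize(a[110:260,190:340],(600,600),interpolation=2) if c=="top" else cv2.resize(a[130:270,170:330],(800,700),interpolation=2)[:600])
E
python3 g.py 596.8 63.5 20.5 .117
```

```text
t 7.4 pos [596.8  63.8  70.2] rot [-1.57   0.003  0.115] gap 43.0 F [-0.2 -0.1 -1.7]
shift [0.001, 0.332, -0.002] turn [-0.001, -0.004, -0.006] rows>= 1.0 of 1
```

View pics/scene2z.png

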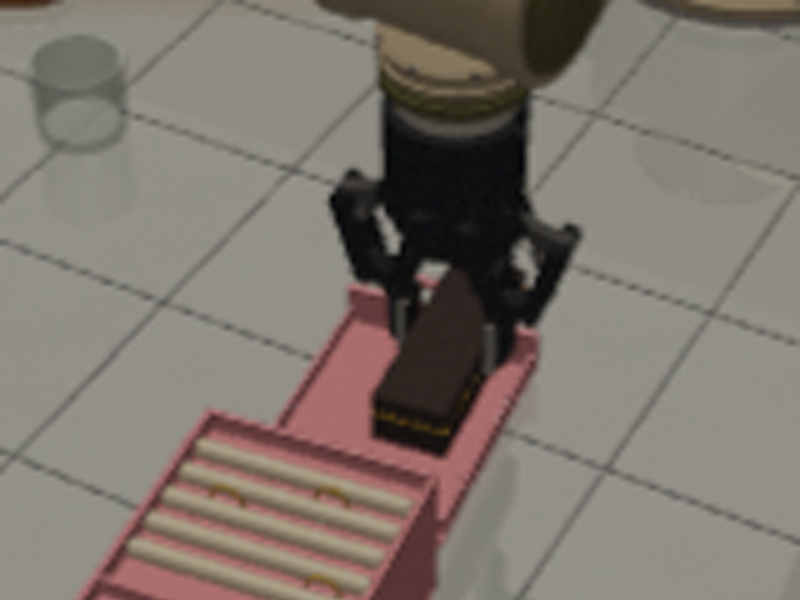

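View pics/top2z.png

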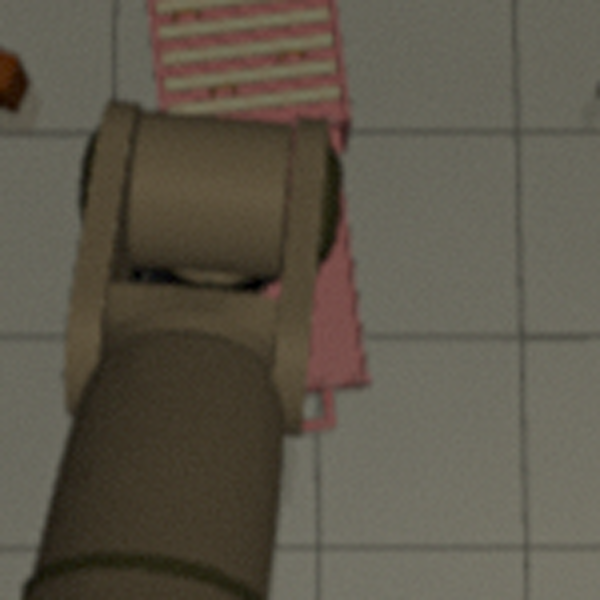

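Run:
```python
from h import *
for c,uv in (("scene",(240,187)),("scene",(277.4,198)),("top",(282.5,205.7)),):
    print(c,ray(c,uv,35))
for q in((600.5,32.2,.117),):
  for c in("top","scene"): print(c,proj(c,boxpts(-76,-71,-59,59,34,35,q))[1::2].round(1).tolist(), proj(c,boxpts(71,74,-59,59,20,21,q))[1::2].round(1).tolist())
im=cv2.imread("pics/top0.png");cv2.imwrite("pics/t0zz.png",cv2.resize(im[130:230,220:300],None,fx=7,fy=6,interpolation=cv2.INTER_CUBIC))
im=cv2.imread("pics/scene0.png");cv2.imwrite("pics/s0zz.png",cv2.resize(im[175:250,215:295],None,fx=8,fy=8,interpolation=cv2.INTER_CUBIC))
```

```text
scene [532.62024846 -32.67564166  35.        ]
scene [523.08886406  86.93688625  35.        ]
top [529.56735873 -36.47939879  35.        ]
top [[282.1, 204.9], [240.7, 209.8], [281.8, 203.1], [240.5, 208.1]] [[275.5, 155.7], [235.2, 160.4], [275.4, 154.7], [235.1, 159.4]]
scene [[239.4, 186.6], [276.6, 196.5], [238.7, 187.6], [276.0, 197.5]] [[218.7, 222.1], [258.3, 233.7], [218.2, 222.9], [257.9, 234.5]]
```

View pics/t0zz.png

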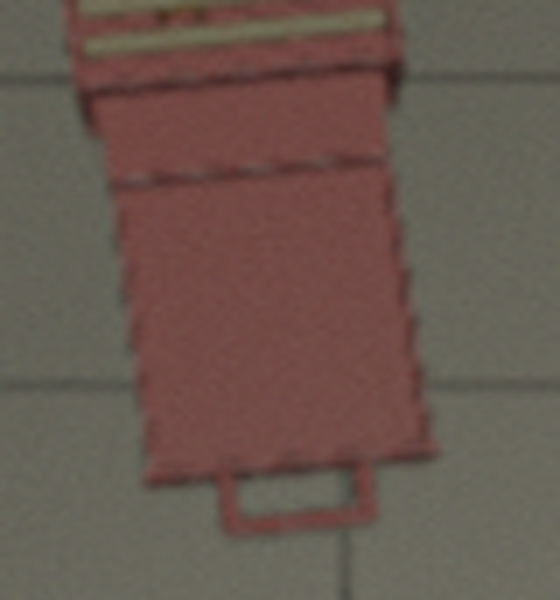

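View pics/s0zz.png

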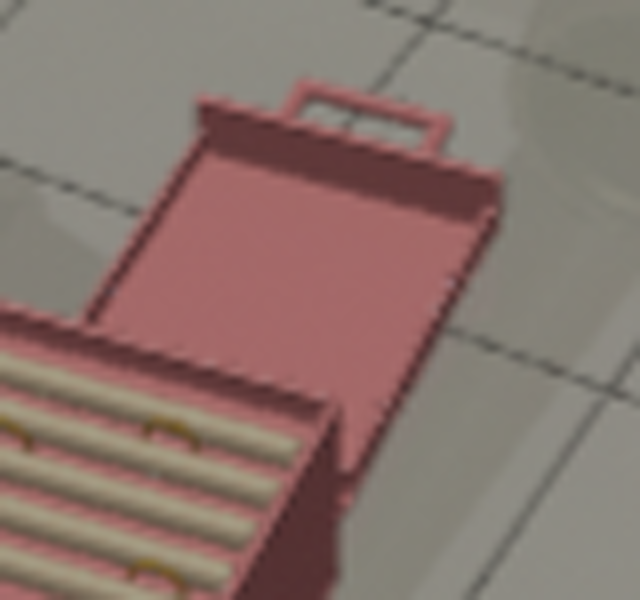

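{"name": "arm_command", "arguments": {
  "moves": [
    [[0,0.2,0],[0,0,0],1],
    [[0,0.3,0],[0,0,0],1],
    [[0,0.325,0],[0,0,0],1],
    [[0,0.325,0],[0,0,0],1],
    [[0,0.325,0],[0,0,0],1]
  ]
}}

```text
time: 7.9
ee_pos: [596.9, 63.8, 21.9]
tcp_rot: [-1.57, 0.003, 0.114]
wrist_force: [-0.0, -0.3, -2.0]
finger_gap: 43.2
```

```bash
python3 - <<'E'
from h import *
ims={"scene":imaging.camera("scene")}
for c in ims:
    a=ims[c]; cv2.imwrite(f"pics/{c}3z.png",cv2.resize(a[150:260,210:310],(800,880),interpolation=2)[:600])
E
python3 g.py 596.8 63.5 20.5 .117
```

```text
t 7.95 pos [596.8  63.8  21.9] rot [-1.57   0.003  0.114] gap 43.2 F [-0.1  0.3 -1.7]
shift [-0.0, 0.009, -0.002] turn [-0.001, -0.005, -0.005] rows>= 0.0 of 1
```

View pics/scene3z.png

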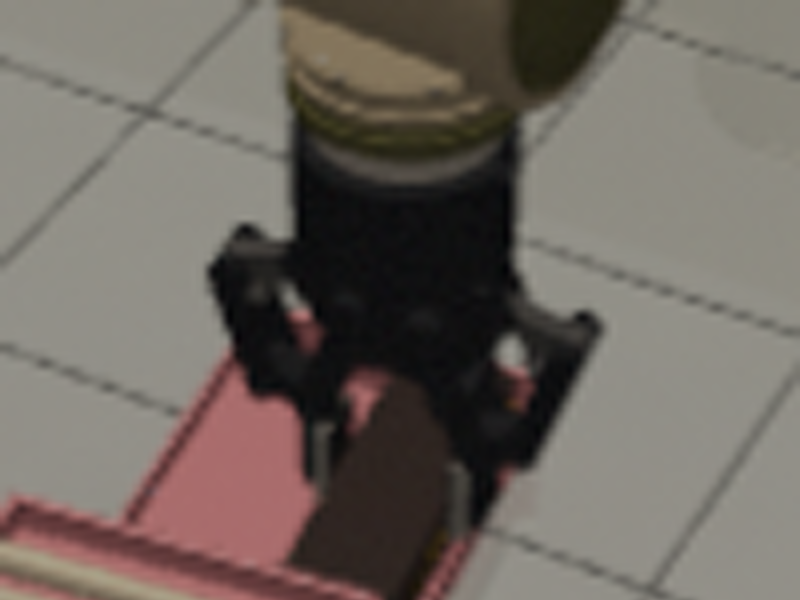

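{"name": "arm_command", "arguments": {
  "moves": [
    [[0,0.008,0],[0,0,0],1],
    [[0,0.008,0],[0,0,0],-0.5],
    [[0,0.008,0],[0,0,0],-1],
    [[0,0.008,0],[0,0,0],-1],
    [[0,0.008,0],[0,0,0],-1],
    [[0,-0.3,0],[0,0,0],-1],
    [[0,-0.6,0],[0,0,0],-1],
    [[0,-0.7,0],[0,0,0],-1],
    [[0,-0.7,0],[0,0,0],-1],
    [[0,-0.7,0],[0,0,0],-1]
  ]
}}

```text
time: 8.95
ee_pos: [596.7, 63.8, 126.1]
tcp_rot: [-1.57, 0.004, 0.114]
wrist_force: [-0.3, 0.2, -1.3]
finger_gap: 84.9
```

```bash
python3 g.py "616.4" 322.1 130 .43-np.pi/2; python3 g.py "616.4" 322.1 130 .43+np.pi/2
```

```text
t 8.95 pos [596.7  63.8 126.1] rot [-1.57   0.004  0.114] gap 84.9 F [-0.3  0.2 -1.3]
shift [0.193, -0.015, 0.998] turn [0.002, 0.998, -0.003] rows>= 3.5 of 2.4
t 8.95 pos [596.7  63.8 126.1] rot [-1.57   0.004  0.114] gap 84.9 F [-0.3  0.2 -1.3]
shift [0.193, -0.015, 0.998] turn [-0.002, -0.998, -0.001] rows>= 3.5 of 3.61
```

{"name": "arm_command", "arguments": {
  "moves": [
    [[0.193,-0.015,0.998],[0,0.998,0],-1],
    [[0.193,-0.015,0.998],[0,0.998,0],-1],
    [[0.193,-0.015,0.998],[0,0.998,0],-1],
    [[0.193,-0.015,0.998],[0,0.998,0],-1]
  ]
}}

```text
time: 9.35
ee_pos: [607.1, 220.2, 126.0]
tcp_rot: [-1.573, 0.007, -0.409]
wrist_force: [0.2, -0.2, 0.7]
finger_gap: 85.7
```

```bash
python3 - <<'E'
from h import *
ims=snap("4")
for c in("top","scene"):
    a=ims[c]; cv2.imwrite(f"pics/{c}4z.png",cv2.resize(a[130:230,200:320],(720,600),interpolation=2) if c=="top" else cv2.resize(a[170:260,200:310],(733,600),interpolation=2))
X=ray("scene",(250,210),40)
for cams in (("top",),("scene",),("scene","top")): print(np.round(fit(ims,"bracelet",595.6,64,.117,9,cams=cams),3))
E
python3 g.py "616.4" 322.1 130 .43-np.pi/2
```

```text
[5.99009e+02 6.56400e+01 1.34000e-01 9.10000e-02]
[5.85381e+02 6.37960e+01 1.89000e-01 2.97000e-01]
[5.96941e+02 6.61360e+01 1.41000e-01 4.07000e-01]
t 9.45 pos [607.4 217.6 126.1] rot [-1.574  0.006 -0.406] gap 85.4 F [ 1.1 -0.6 -0.7]
shift [-0.22, -0.027, 0.664] turn [0.007, 0.998, -0.007] rows>= 3.5 of 1.41
```

View pics/scene4z.png

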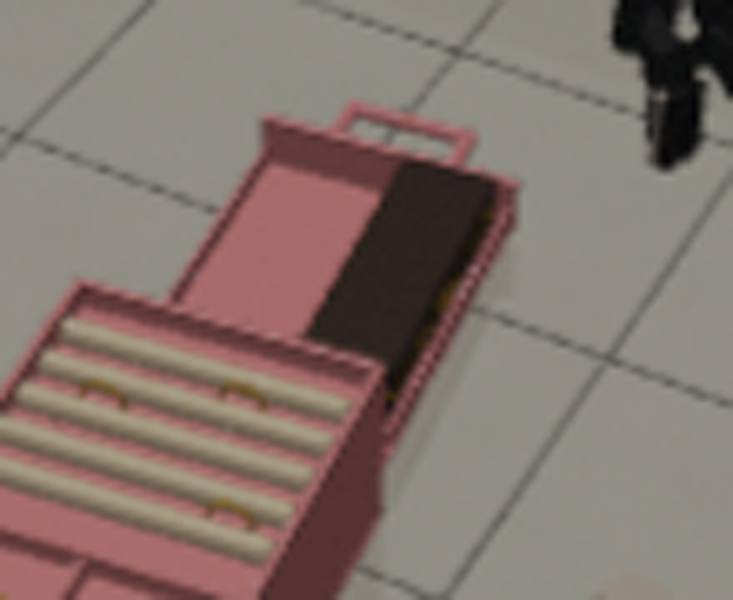

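View pics/top4z.png

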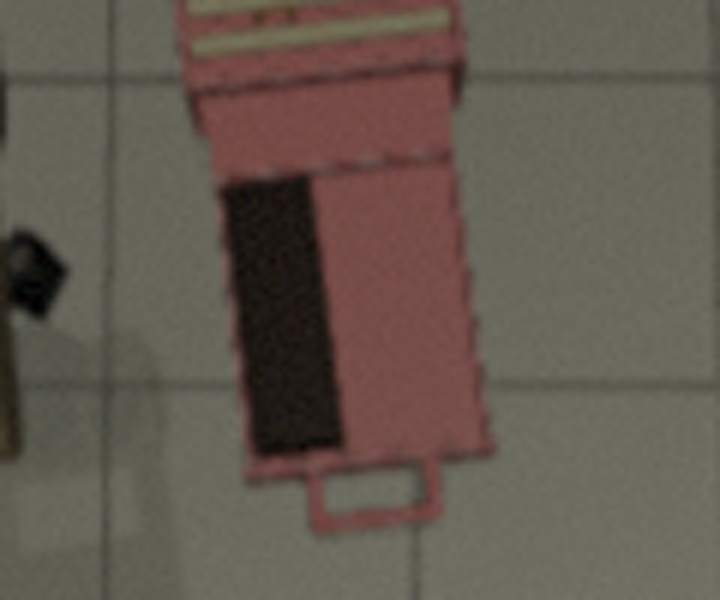

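{"name": "arm_command", "arguments": {
  "moves": [
    [[-0.22,-0.027,0.664],[0,0.998,0],-1],
    [[-0.22,-0.027,0.664],[0,0.998,0],-1],
    [[-0.22,-0.027,0.664],[0,0.998,0],-1],
    [[-0.22,-0.027,0.664],[0,0.998,0],-1],
    [[-0.22,-0.027,0.664],[0,0.998,0],-1]
  ]
}}

```text
time: 9.95
ee_pos: [616.3, 321.1, 128.5]
tcp_rot: [-1.579, 0.005, -0.927]
wrist_force: [-0.3, -0.7, 0.3]
finger_gap: 85.5
```

```bash
python3 g.py "616.4" 322.1 60 .43-np.pi/2
```

```text
t 9.95 pos [616.3 321.1 128.5] rot [-1.579  0.005 -0.927] gap 85.5 F [-0.3 -0.7  0.3]
shift [-0.003, 0.457, 0.008] turn [0.017, 0.408, -0.007] rows>= 1.4 of 1
```

{"name": "arm_command", "arguments": {
  "moves": [
    [[-0.003,0.2,0.008],[0.017,0.408,-0.007],-1],
    [[-0.003,0.457,0.008],[0.017,0.408,-0.007],-1],
    [[-0.003,0.457,0.008],[0.017,0.408,-0.007],-1],
    [[-0.003,0.457,0.008],[0.017,0.408,-0.007],-1],
    [[-0.003,0.457,0.008],[0.017,0.408,-0.007],-1]
  ]
}}

```text
time: 10.45
ee_pos: [617.5, 321.8, 62.2]
tcp_rot: [-1.568, -0.0, -1.139]
wrist_force: [-0.2, 0.8, 0.5]
finger_gap: 85.4
```

```bash
python3 - <<'E'
from h import *
ims=snap("5")
a=ims["scene"]; cv2.imwrite(f"pics/s5z.png",cv2.resize(a[190:310,290:410],(600,600),interpolation=2))
E
python3 g.py "616.4" 322.1 11 .43-np.pi/2
```

```text
t 10.55 pos [617.3 322.1  62.1] rot [-1.568 -0.    -1.14 ] gap 85.2 F [0.2 1.1 0. ]
shift [-0.003, 0.341, -0.006] turn [-0.006, 0.002, 0.001] rows>= 1.0 of 1
```

View pics/s5z.png

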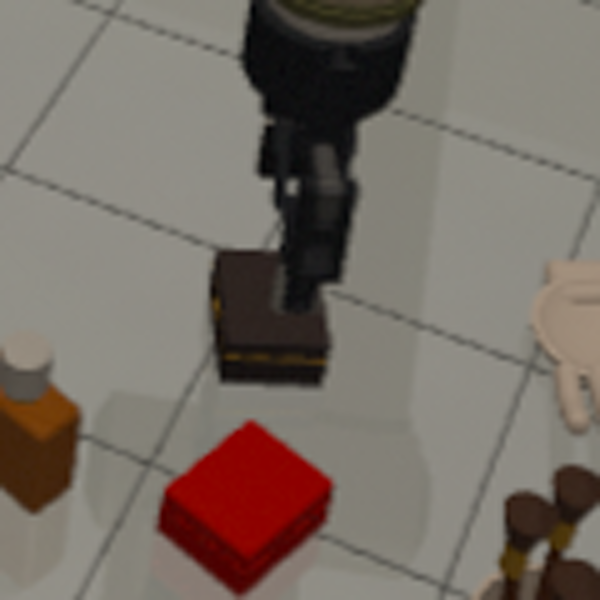

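{"name": "arm_command", "arguments": {
  "moves": [
    [[-0.003,0.25,-0.006],[0,0,0],-1],
    [[-0.003,0.335,-0.006],[0,0,0],-1],
    [[-0.003,0.335,-0.006],[0,0,0],-1],
    [[-0.003,0.335,-0.006],[0,0,0],-1],
    [[-0.003,0.335,-0.006],[0,0,0],1],
    [[-0.003,0.335,-0.006],[0,0,0],1],
    [[-0.003,0.335,-0.006],[0,0,0],1],
    [[-0.003,0.335,-0.006],[0,0,0],1],
    [[-0.003,0.335,-0.006],[0,0,0],1],
    [[-0.003,0.335,-0.006],[0,0,0],1]
  ]
}}

```text
time: 11.55
ee_pos: [617.2, 322.5, 13.6]
tcp_rot: [-1.565, -0.001, -1.139]
wrist_force: [-0.2, -0.1, 6.2]
finger_gap: 65.0
```

{"name": "arm_command", "arguments": {
  "moves": [
    [[0,-0.3,0],[0,0,0],1],
    [[0,-0.7,0],[0,0,0],1],
    [[0,-0.7,0],[0,0,0],1],
    [[0,-0.7,0],[0,0,0],1],
    [[0,-0.7,0],[0,0,0],1]
  ]
}}

```text
time: 12.05
ee_pos: [615.9, 322.0, 117.2]
tcp_rot: [-1.567, -0.0, -1.139]
wrist_force: [-0.7, -0.0, -1.6]
finger_gap: 64.7
```

```bash
python3 - <<'E'
from h import *
ims=snap("6")
a=ims["scene"]; cv2.imwrite(f"pics/s6z.png",cv2.resize(a[170:290,290:410],(600,600),interpolation=2))
E
python3 g.py "632" 11.5 120 .117-np.pi/2
```

```text
t 12.15 pos [615.8 322.  116.4] rot [-1.568 -0.    -1.14 ] gap 64.5 F [-0.7  0.5 -1.9]
shift [0.998, -0.013, -0.398] turn [-0.004, 0.6, -0.0] rows>= 3.2 of 1.93
```

View pics/s6z.png

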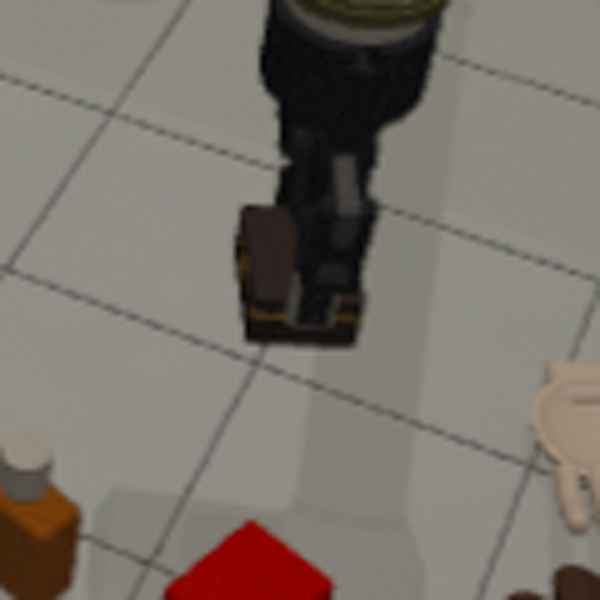

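Run:
```python
from h import *
i0=imaging
a={c:cv2.imread(f"pics/{c}4.png") for c in("scene","top")}
for cams in (("top",),("scene",),("top","scene")): print(np.round(fit(a,"earring",616,322,.43,cams=cams),3))
# finger pixel centre at contact +x face
s=np.array([615.8,322.0,116.4]);yaw=.431
for off in (-6,-3,0,3):
    n=np.array([np.cos(yaw),np.sin(yaw)]);t=np.array([-np.sin(yaw),np.cos(yaw)])
    P=[[*(s[:2]+n*36+t*off),s[2]+2], [*(s[:2]+n*33+t*(off-27)),s[2]-13],[*(s[:2]+n*33+t*(off+27)),s[2]-13]]
    print(off,((proj("scene",P)-[290,170])*5).round(0).tolist())
```

```text
[6.37247e+02 3.42512e+02 7.50000e-02 4.72000e-01]
[6.14575e+02 3.23068e+02 3.87000e-01 8.70000e-02]
[6.17623e+02 3.24374e+02 3.99000e-01 8.82000e-01]
-6 [[286.0, 330.0], [225.0, 344.0], [337.0, 350.0]]
-3 [[293.0, 330.0], [231.0, 344.0], [344.0, 350.0]]
0 [[299.0, 331.0], [238.0, 345.0], [350.0, 351.0]]
3 [[305.0, 331.0], [244.0, 345.0], [356.0, 351.0]]
```

{"name": "arm_command", "arguments": {
  "moves": [
    [[0.5,-0.01,-0.2],[0,0.3,0],1],
    [[0.99,-0.013,-0.398],[0,0.6,0],1],
    [[0.99,-0.013,-0.398],[0,0.6,0],1],
    [[0.99,-0.013,-0.398],[0,0.6,0],1],
    [[0.99,-0.013,-0.398],[0,0.6,0],1]
  ]
}}

```text
time: 12.65
ee_pos: [623.5, 160.3, 117.0]
tcp_rot: [-1.571, 0.001, -1.456]
wrist_force: [0.4, 1.3, -0.9]
finger_gap: 64.5
```

```bash
python3 g.py "633.8" 15.3 110 .117-np.pi/2
```

```text
t 12.65 pos [623.5 160.3 117. ] rot [-1.571e+00  1.000e-03 -1.456e+00] gap 64.5 F [ 0.4  1.3 -0.9]
shift [0.968, 0.046, -0.042] turn [0.0, -0.005, -0.001] rows>= 2.9 of 1
```

{"name": "arm_command", "arguments": {
  "moves": [
    [[0.5,0.046,-0.02],[0,0,0],1],
    [[0.968,0.046,-0.042],[0,-0.005,0],1],
    [[0.968,0.2,-0.042],[0,-0.005,0],1],
    [[0.968,0.3,-0.042],[0,-0.005,0],1],
    [[0.968,0.3,-0.042],[0,-0.005,0],1],
    [[0.968,0.3,-0.042],[0,-0.005,0],1]
  ]
}}

```text
time: 13.25
ee_pos: [633.9, 17.2, 71.8]
tcp_rot: [-1.571, 0.001, -1.452]
wrist_force: [0.0, 0.7, -0.1]
finger_gap: 64.8
```

```bash
python3 - <<'E'
from h import *
ims=snap("7")
a=ims["scene"]; cv2.imwrite(f"pics/s7z.png",cv2.resize(a[150:260,200:310],(600,600),interpolation=2))
E
python3 g.py "633.8" 15.3 22.6 .117-np.pi/2
```

```text
t 13.35 pos [634.3  17.2  72.8] rot [-1.569  0.    -1.451] gap 65.0 F [ 0.8  0.1 -0.5]
shift [0.012, 0.335, -0.005] turn [-0.002, 0.004, -0.001] rows>= 1.0 of 1
```

View pics/s7z.png

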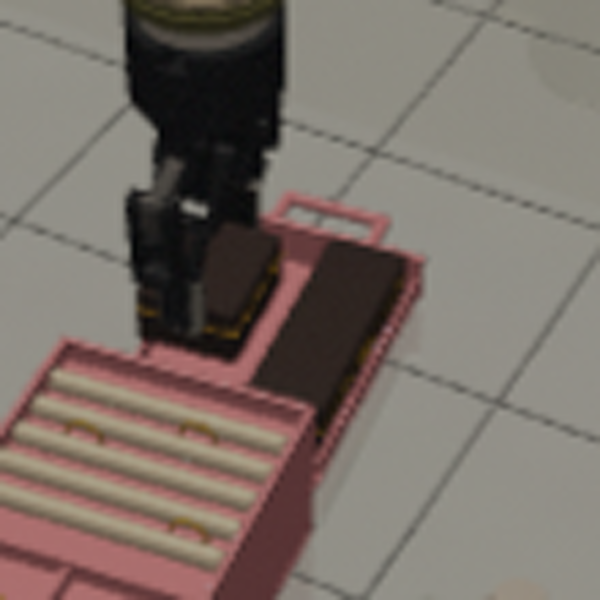

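Run:
```python
from h import *
s=np.array([634.3,17.2,72.8]);yaw=.12
n=np.array([np.cos(yaw),np.sin(yaw)]);t=np.array([-np.sin(yaw),np.cos(yaw)])
for off in (-4,-2,0,3):
    P=[[*(s[:2]+n*36+t*0),s[2]+2], [*(s[:2]+n*33+t*(off-27)),s[2]-13],[*(s[:2]+n*33+t*(off+27)),s[2]-13]]
    print(off,((proj("scene",P)-[200,150])*600/110).round(0).tolist())
# bracelet top corners nominal
b=np.array([596.8,63.8]);
P=[[*(b+n*a+t*c),43] for a in(-65,65) for c in(-22,22)];print(((proj("scene",P)-[200,150])*600/110).round(0).tolist())
a=cv2.imread("pics/scene7.png");cv2.imwrite("pics/s7zz.png",cv2.resize(a[180:230,215:285],None,fx=11,fy=11,interpolation=cv2.INTER_CUBIC))
```

```text
-4 [[174.0, 333.0], [120.0, 335.0], [220.0, 363.0]]
-2 [[174.0, 333.0], [124.0, 336.0], [224.0, 365.0]]
0 [[174.0, 333.0], [128.0, 337.0], [228.0, 366.0]]
3 [[174.0, 333.0], [133.0, 339.0], [233.0, 367.0]]
[[324.0, 232.0], [402.0, 252.0], [231.0, 391.0], [314.0, 415.0]]
```

View pics/s7zz.png

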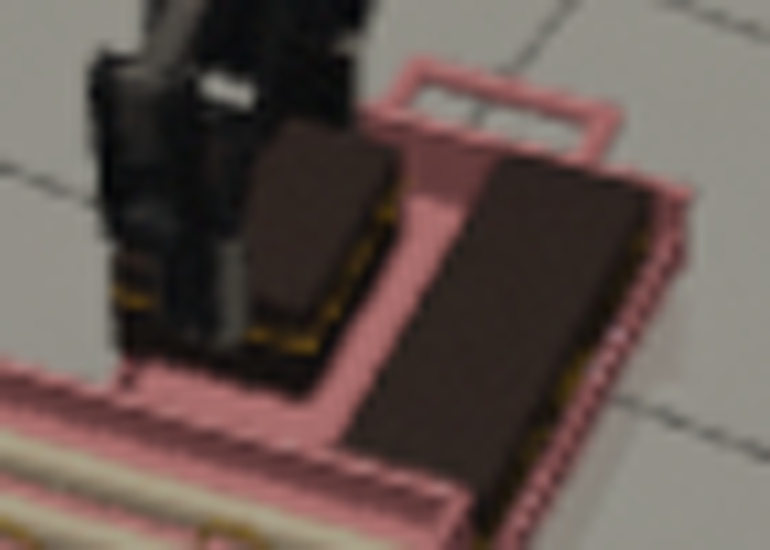

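{"name": "arm_command", "arguments": {
  "moves": [
    [[0.022,0.1,-0.005],[0,0,0],1],
    [[0.022,0.25,-0.005],[0,0,0],1],
    [[0.022,0.325,-0.005],[0,0,0],1],
    [[0.022,0.325,-0.005],[0,0,0],1],
    [[0.022,0.325,-0.005],[0,0,0],1],
    [[0.022,0.325,-0.005],[0,0,0],1]
  ]
}}

```text
time: 13.95
ee_pos: [634.3, 14.2, 24.6]
tcp_rot: [-1.569, 0.0, -1.451]
wrist_force: [-0.2, 0.1, -0.8]
finger_gap: 65.2
```

```bash
python3 - <<'E'
from h import *
a=imaging.camera("scene"); cv2.imwrite(f"pics/s8z.png",cv2.resize(a[180:230,215:285],None,fx=11,fy=11,interpolation=cv2.INTER_CUBIC))
E
python3 g.py "633.8" 13.8 22.6 .117-np.pi/2
```

```text
t 14.0 pos [634.2  14.1  24.6] rot [-1.569  0.    -1.451] gap 65.0 F [ 0.1  0.6 -0.6]
shift [0.002, 0.013, -0.003] turn [-0.004, 0.005, -0.001] rows>= 0.0 of 1
```

View pics/s8z.png

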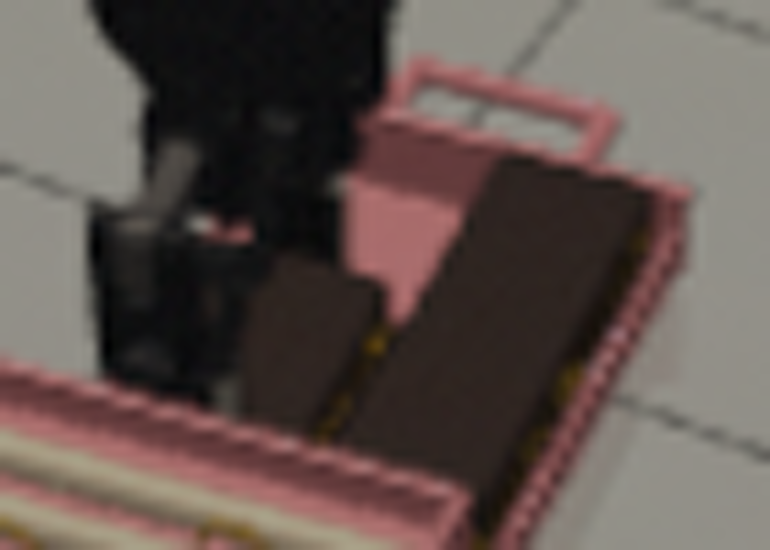

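{"name": "arm_command", "arguments": {
  "moves": [
    [[0.002,0.012,0],[0,0,0],1],
    [[0.002,0.012,0],[0,0,0],-0.8],
    [[0.002,0.012,0],[0,0,0],-0.8],
    [[0.002,0.012,0],[0,0,0],-0.8],
    [[0.002,0.012,0],[0,0,0],-0.8],
    [[0.002,-0.2,0],[0,0,0],-0.8],
    [[0.002,-0.5,0],[0,0,0],-1],
    [[0.002,-0.8,0],[0,0,0],-1],
    [[0.002,-0.8,0],[0,0,0],-1],
    [[0.002,-0.8,0],[0,0,0],-1]
  ]
}}

```text
time: 15.0
ee_pos: [634.2, 13.7, 145.5]
tcp_rot: [-1.567, -0.0, -1.451]
wrist_force: [1.0, -0.5, -1.2]
finger_gap: 85.1
```

```bash
python3 g.py "623.3" -282.1 140 .855-np.pi/2;python3 g.py "623.3" -282.1 140 .855-np.pi
```

```text
t 15.0 pos [634.2  13.7 145.5] rot [-1.567 -0.    -1.451] gap 85.1 F [ 1.  -0.5 -1.2]
shift [0.998, 0.019, -0.158] turn [-0.005, -0.998, 0.003] rows>= 3.5 of 1.95
t 15.0 pos [634.2  13.7 145.5] rot [-1.567 -0.    -1.451] gap 85.1 F [ 1.  -0.5 -1.2]
shift [0.998, 0.019, -0.158] turn [-0.005, 0.998, -0.002] rows>= 3.5 of 1.95
```

{"name": "arm_command", "arguments": {
  "moves": [
    [[0.998,0.019,-0.158],[0,-0.998,0],-1],
    [[0.998,0.019,-0.158],[0,-0.998,0],-1],
    [[0.998,0.019,-0.158],[0,-0.998,0],-1],
    [[0.998,0.019,-0.158],[0,-0.998,0],-1],
    [[0.998,0.019,-0.158],[0,-0.998,0],-1]
  ]
}}

```text
time: 15.5
ee_pos: [627.8, -139.4, 140.7]
tcp_rot: [-1.569, 0.0, -0.931]
wrist_force: [-0.0, 0.5, -0.1]
finger_gap: 85.4
```

```bash
python3 - <<'E'
from h import *
ims=snap("9")
for c in("top","scene"):
    a=ims[c]; cv2.imwrite(f"pics/{c}9z.png",cv2.resize(a[130:230,200:320],(720,600),interpolation=2) if c=="top" else cv2.resize(a[170:260,200:310],(733,600),interpolation=2))
for cams in (("top",),("scene",)): print(np.round(fit(ims,"ring",623,-282,.855,cams=cams),3))
print(np.round(fit(ims,"earring",634,13,.12,9,cams=("top",)),3))
E
python3 g.py "622.5" -282.4 130 .855-np.pi/2
```

```text
[ 6.20070e+02 -2.90827e+02  1.02400e+00  3.76000e-01]
[ 6.21629e+02 -2.83681e+02  8.40000e-01  8.90000e-02]
[6.36249e+02 1.28380e+01 8.90000e-02 2.18000e-01]
t 15.6 pos [ 628.2 -137.   141.5] rot [-1.568 -0.    -0.931] gap 84.9 F [ 0.4 -1.1 -0.3]
shift [0.755, 0.075, -0.609] turn [-0.005, -0.411, 0.001] rows>= 2.9 of 1
```

View pics/scene9z.png

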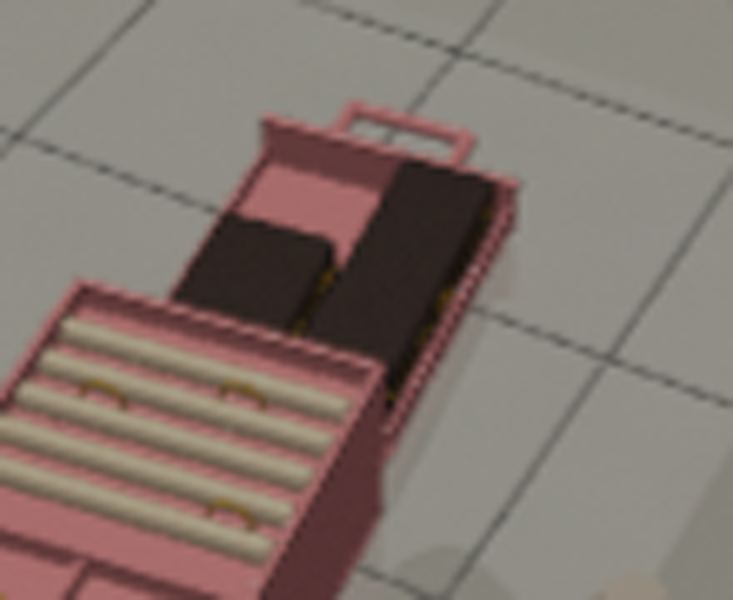

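View pics/top9z.png

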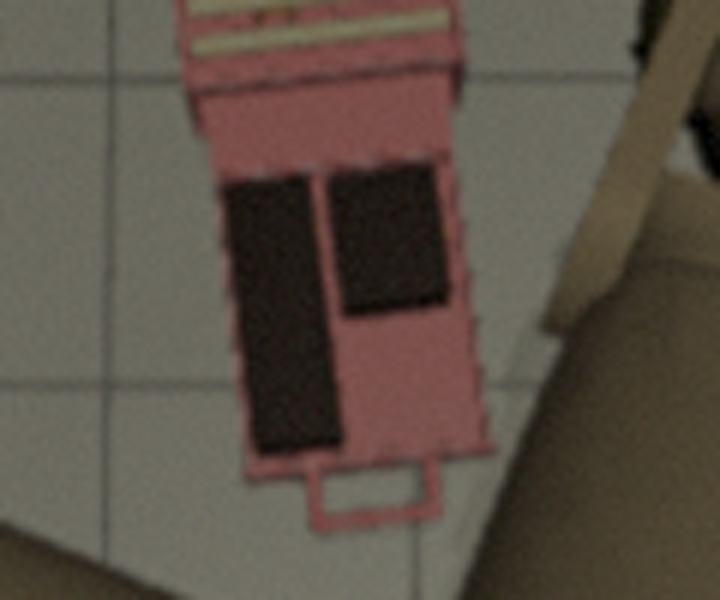

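{"name": "arm_command", "arguments": {
  "moves": [
    [[0.755,0.075,-0.609],[0,-0.411,0],-1],
    [[0.755,0.075,-0.609],[0,-0.411,0],-1],
    [[0.755,0.075,-0.609],[0,-0.411,0],-1],
    [[0.755,0.075,-0.609],[0,-0.411,0],-1],
    [[0.755,0.075,-0.609],[0,-0.411,0],-1]
  ]
}}

```text
time: 16.1
ee_pos: [622.6, -281.7, 129.2]
tcp_rot: [-1.568, 0.001, -0.717]
wrist_force: [-0.0, 0.6, -0.7]
finger_gap: 85.0
```

```bash
python3 - <<'E'
from h import *
a=imaging.camera("scene"); cv2.imwrite(f"pics/s10z.png",cv2.resize(a[100:220,100:220],(600,600),interpolation=cv2.INTER_CUBIC))
E
python3 g.py "622.5" -282.4 36 .855-np.pi/2
```

```text
t 16.15 pos [ 622.8 -280.8  129.6] rot [-1.568  0.    -0.716] gap 85.5 F [-0.8  0.7  0.2]
shift [0.005, 0.624, -0.011] turn [-0.005, 0.0, -0.001] rows>= 1.9 of 1
```

View pics/s10z.png

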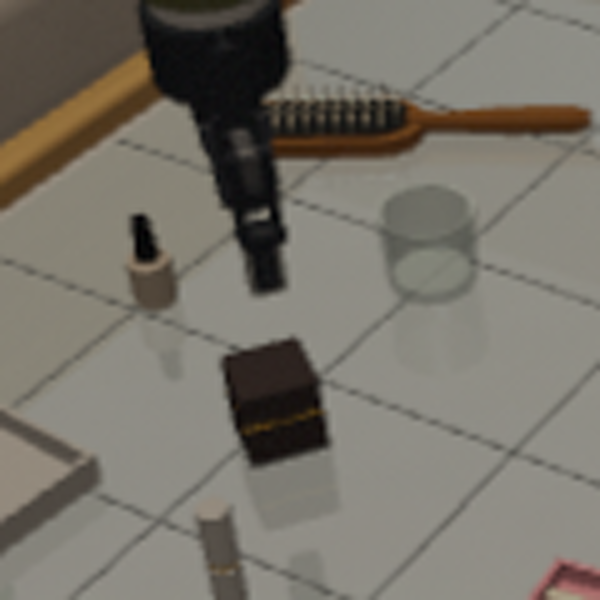

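{"name": "arm_command", "arguments": {
  "moves": [
    [[0.005,0.3,-0.011],[0,0,0],-1],
    [[0.005,0.55,-0.011],[0,0,0],-1],
    [[0.005,0.627,-0.011],[0,0,0],-1],
    [[0.005,0.627,-0.011],[0,0,0],-1],
    [[0.005,0.627,-0.011],[0,0,0],-1],
    [[0.005,0.627,-0.011],[0,0,0],1],
    [[0.005,0.627,-0.011],[0,0,0],1],
    [[0.005,0.627,-0.011],[0,0,0],1],
    [[0.005,0.627,-0.011],[0,0,0],1],
    [[0.005,0.627,-0.011],[0,0,0],1],
    [[0.005,0.627,-0.011],[0,0,0],1],
    [[0.005,0.627,-0.011],[0,0,0],1]
  ]
}}

```text
time: 17.35
ee_pos: [623.0, -282.7, 37.4]
tcp_rot: [-1.568, -0.002, -0.716]
wrist_force: [-1.4, 1.8, 6.8]
finger_gap: 49.2
```

{"name": "arm_command", "arguments": {
  "moves": [
    [[0,-0.3,0],[0,0,0],1],
    [[0,-0.6,0],[0,0,0],1],
    [[0,-0.6,0],[0,0,0],1],
    [[0,-0.6,0],[0,0,0],1],
    [[0,-0.6,0],[0,0,0],1]
  ]
}}

```text
time: 17.85
ee_pos: [622.1, -282.5, 126.2]
tcp_rot: [-1.568, -0.0, -0.716]
wrist_force: [0.2, 0.0, -0.2]
finger_gap: 49.5
```

```bash
python3 - <<'E'
from h import *
a=imaging.camera("scene"); cv2.imwrite(f"pics/s11z.png",cv2.resize(a[100:220,100:220],(600,600),interpolation=cv2.INTER_CUBIC))
E
python3 g.py "567.5" 7.8 130 .117
```

```text
t 17.9 pos [ 622.1 -282.4  125.9] rot [-1.568  0.    -0.716] gap 49.3 F [ 1.5  0.5 -0.9]
shift [-0.998, -0.015, 0.789] turn [-0.003, -0.998, 0.001] rows>= 3.8 of 1.59
```

View pics/s11z.png

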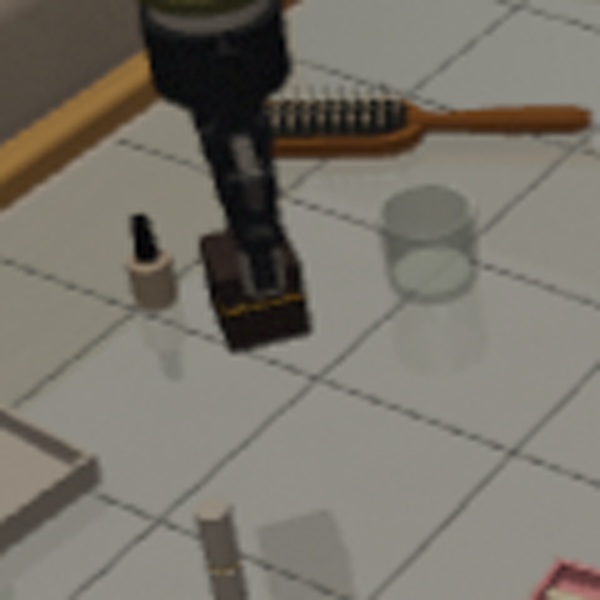

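{"name": "arm_command", "arguments": {
  "moves": [
    [[-0.5,-0.015,0.4],[0,-0.5,0],1],
    [[-0.998,-0.015,0.789],[0,-0.998,0],1],
    [[-0.998,-0.015,0.789],[0,-0.998,0],1],
    [[-0.998,-0.015,0.789],[0,-0.998,0],1],
    [[-0.998,-0.015,0.789],[0,-0.998,0],1]
  ]
}}

```text
time: 18.4
ee_pos: [585.3, -90.0, 127.7]
tcp_rot: [-1.567, 0.002, -0.187]
wrist_force: [0.0, -1.1, -0.0]
finger_gap: 49.3
```

```bash
python3 g.py "567.5" 7.8 130 .117
```

```text
t 18.4 pos [585.3 -90.  127.7] rot [-1.567  0.002 -0.187] gap 49.3 F [ 0.  -1.1 -0. ]
shift [-0.237, -0.012, 0.619] turn [-0.008, -0.58, -0.003] rows>= 2.0 of 1
```

{"name": "arm_command", "arguments": {
  "moves": [
    [[-0.12,-0.01,0.31],[0,-0.3,0],1],
    [[-0.237,-0.012,0.619],[-0.008,-0.58,0],1],
    [[-0.237,-0.012,0.619],[-0.008,-0.58,0],1],
    [[-0.237,0.1,0.619],[-0.008,-0.58,0],1],
    [[-0.237,0.1,0.619],[-0.008,-0.58,0],1],
    [[-0.237,0.1,0.619],[-0.008,-0.58,0],1]
  ]
}}

```text
time: 19.0
ee_pos: [567.5, 7.2, 112.7]
tcp_rot: [-1.57, 0.003, 0.116]
wrist_force: [0.2, -0.1, -0.9]
finger_gap: 49.2
```

```bash
python3 - <<'E'
from h import *
a=imaging.camera("scene"); cv2.imwrite(f"pics/s12z.png",cv2.resize(a[160:230,215:285],None,fx=8.5,fy=8.5,interpolation=cv2.INTER_CUBIC))
s=ctrl.get_state()['ee_pos'];yaw=.117
n=np.array([np.cos(yaw),np.sin(yaw)]);t=np.array([-np.sin(yaw),np.cos(yaw)])
P=[[*(s[:2]+n*25+t*c),s[2]+k] for c in(-25,25) for k in (-37,17)]
print(((proj("scene",P)-[215,160])*8.5).round(0).tolist())
E
python3 g.py "567.5" 7.8 48 .117
```

```text
[[164.0, 259.0], [160.0, 132.0], [304.0, 297.0], [304.0, 170.0]]
t 19.05 pos [567.8   7.1 113.2] rot [-1.57   0.002  0.116] gap 49.3 F [-0.2  0.8 -0.8]
shift [-0.001, 0.435, 0.005] turn [-0.001, -0.002, -0.004] rows>= 1.3 of 1
```

View pics/s12z.png

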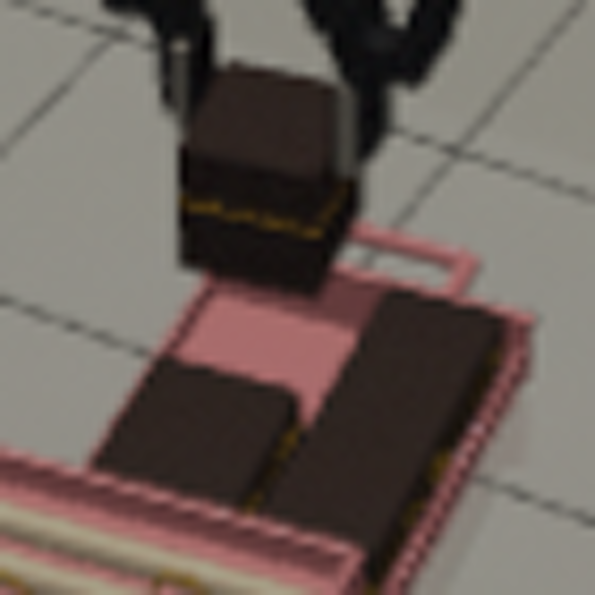

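{"name": "arm_command", "arguments": {
  "moves": [
    [[0,0.2,0.005],[0,0,0],1],
    [[0,0.35,0.005],[0,0,0],1],
    [[0,0.435,0.005],[0,0,0],1],
    [[0,0.435,0.005],[0,0,0],1],
    [[0,0.435,0.005],[0,0,0],1]
  ]
}}

```text
time: 19.55
ee_pos: [568.0, 7.5, 48.4]
tcp_rot: [-1.571, 0.001, 0.115]
wrist_force: [0.9, 0.2, -0.3]
finger_gap: 49.3
```

```bash
python3 - <<'E'
from h import *
a=imaging.camera("scene"); cv2.imwrite(f"pics/s13z.png",cv2.resize(a[160:230,215:285],None,fx=8.5,fy=8.5,interpolation=cv2.INTER_CUBIC))
E
python3 g.py "567.5" 7.8 46.5 .117
```

```text
t 19.6 pos [568.    7.6  48.5] rot [-1.571e+00  1.000e-03  1.150e-01] gap 48.8 F [-0.4 -0.6 -0.9]
shift [-0.003, 0.013, 0.002] turn [-0.0, -0.003, -0.002] rows>= 0.0 of 1
```

View pics/s13z.png

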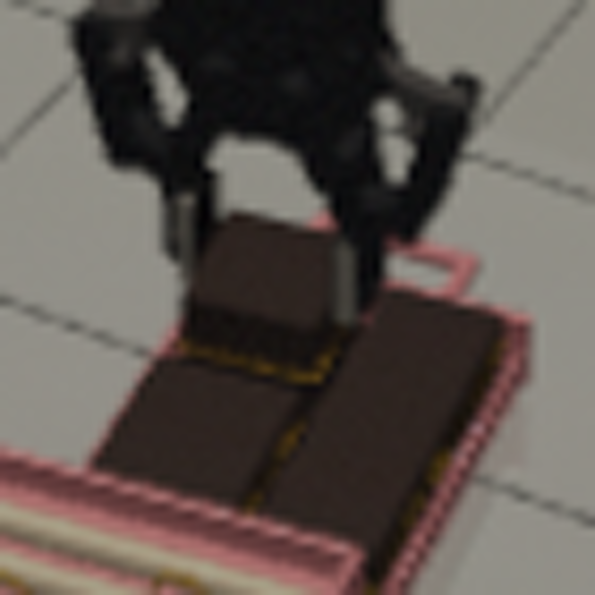

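{"name": "arm_command", "arguments": {
  "moves": [
    [[0,0.012,0],[0,0,0],1],
    [[0,0.012,0],[0,0,0],-0.6],
    [[0,0.012,0],[0,0,0],-0.6],
    [[0,0.012,0],[0,0,0],-0.6],
    [[0,0.012,0],[0,0,0],-0.6],
    [[0,-0.2,0],[0,0,0],-0.6],
    [[0,-0.5,0],[0,0,0],-0.6],
    [[0,-0.6,0],[0,0,0],-0.6],
    [[0,-0.6,0],[0,0,0],-0.6]
  ]
}}

```text
time: 20.5
ee_pos: [569.1, 7.4, 141.0]
tcp_rot: [-1.572, -0.004, 0.115]
wrist_force: [-0.2, -0.1, -0.4]
finger_gap: 68.3
```

```bash
python3 g.py 455 15 125 .117-np.pi/2
```

```text
t 20.5 pos [569.1   7.4 141. ] rot [-1.572 -0.004  0.115] gap 68.3 F [-0.2 -0.1 -0.4]
shift [-0.75, 0.103, 0.138] turn [-0.001, 0.998, 0.003] rows>= 3.5 of 3.0
```

{"name": "arm_command", "arguments": {
  "moves": [
    [[-0.75,0.1,0.138],[0,0,0],1],
    [[-0.75,0.1,0.138],[0,0,0],1],
    [[-0.75,0.1,0.138],[0,0,0],1],
    [[-0.75,0.1,0.138],[0,0,0],1],
    [[-0.75,0.1,0.138],[0,0,0],1],
    [[-0.75,0.1,0.138],[0,0,0],1]
  ]
}}

```text
time: 21.1
ee_pos: [456.2, 14.8, 125.3]
tcp_rot: [-1.572, -0.004, 0.115]
wrist_force: [0.7, 0.2, -0.6]
finger_gap: -0.5
```

```bash
python3 - <<'E'
from h import *
ims=snap("14")
for c in("top","scene"):
    a=ims[c]; cv2.imwrite(f"pics/{c}14z.png",cv2.resize(a[130:230,200:320],(720,600),interpolation=2) if c=="top" else cv2.resize(a[160:250,200:310],(733,600),interpolation=2))
E
python3 g.py 455 15 17 .117
```

```text
t 21.2 pos [455.9  14.9 125.3] rot [-1.572 -0.004  0.115] gap -0.1 F [0.1 0.3 0.7]
shift [-0.009, 0.722, 0.003] turn [0.003, -0.003, 0.008] rows>= 2.2 of 1
```

View pics/scene14z.png

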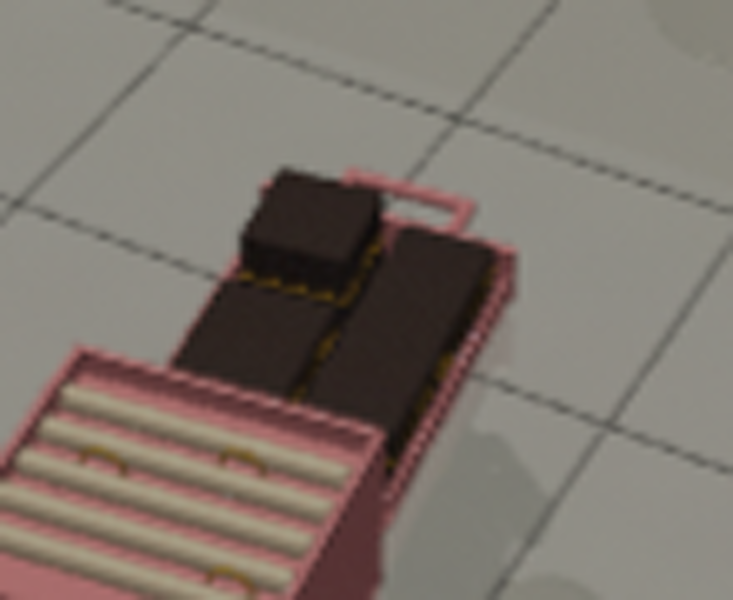

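View pics/top14z.png

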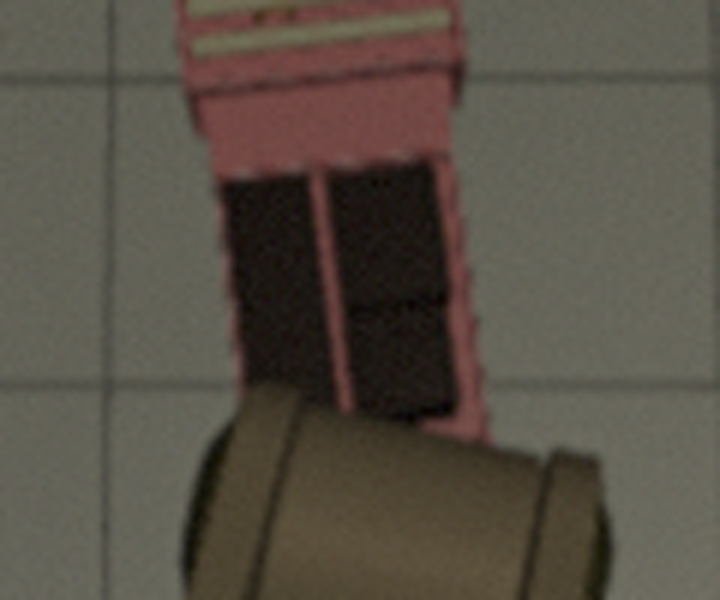

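{"name": "arm_command", "arguments": {
  "moves": [
    [[-0.009,0.4,0.003],[0,0,0],1],
    [[-0.009,0.722,0.003],[0,0,0],1],
    [[-0.009,0.722,0.003],[0,0,0],1],
    [[-0.009,0.722,0.003],[0,0,0],1],
    [[-0.009,0.722,0.003],[0,0,0],1]
  ]
}}

```text
time: 21.7
ee_pos: [456.2, 14.8, 18.5]
tcp_rot: [-1.573, -0.006, 0.116]
wrist_force: [-0.4, -0.9, 0.7]
finger_gap: -0.0
```

```bash
python3 - <<'E'
from h import *
a=imaging.camera("scene"); cv2.imwrite(f"pics/s15z.png",cv2.resize(a[150:240,220:310],(600,600),interpolation=cv2.INTER_CUBIC))
E
python3 g.py 481 18.2 17 .117; python3 g.py 604 32.6 17 .117
```

```text
t 21.75 pos [456.3  14.8  18.8] rot [-1.573 -0.007  0.116] gap 0.2 F [0.4 0.6 0. ]
shift [0.166, 0.013, 0.004] turn [0.005, -0.003, 0.014] rows>= 0.5 of 1
t 21.75 pos [456.3  14.8  18.8] rot [-1.573 -0.007  0.116] gap 0.2 F [0.4 0.6 0. ]
shift [0.992, 0.019, 0.004] turn [0.005, -0.003, 0.014] rows>= 3.0 of 1
```

View pics/s15z.png

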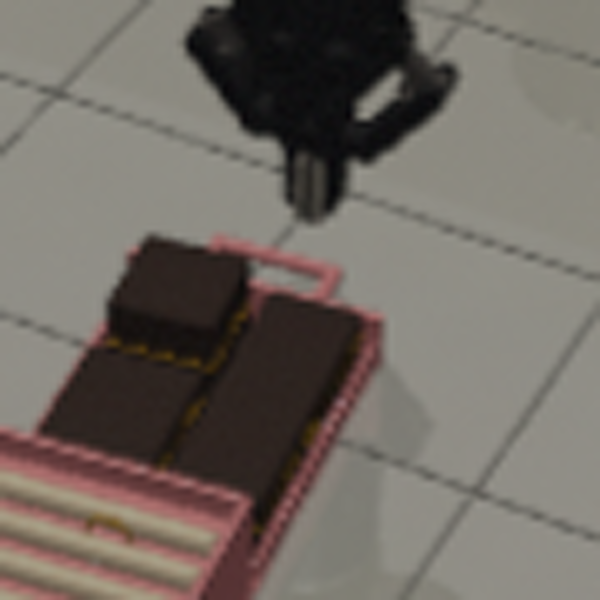

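{"name": "arm_command", "arguments": {
  "moves": [
    [[0.08,0.013,0],[0,0,0],1],
    [[0.14,0.013,0],[0,0,0],1],
    [[0.18,0.013,0],[0,0,0],1],
    [[0.24,0.013,0],[0,0,0],1],
    [[0.32,0.013,0],[0,0,0],1],
    [[0.4,0.013,0],[0,0,0],1],
    [[0.5,0.013,0],[0,0,0],1],
    [[0.6,0.013,0],[0,0,0],1],
    [[0.7,0.013,0],[0,0,0],1],
    [[0.8,0.013,0],[0,0,0],1],
    [[0.86,0.013,0],[0,0,0],1],
    [[0.9,0.013,0],[0,0,0],1]
  ]
}}

```text
time: 22.95
ee_pos: [590.7, 30.6, 17.7]
tcp_rot: [-1.573, -0.007, 0.116]
wrist_force: [-2.0, 0.0, 0.3]
finger_gap: 0.2
```

```bash
python3 - <<'E'
from h import *
a=imaging.camera("scene"); cv2.imwrite(f"pics/s16z.png",cv2.resize(a[150:240,200:290],(600,600),interpolation=cv2.INTER_CUBIC))
E
python3 g.py 656.3 38 17 .117
```

```text
t 23.0 pos [591.4  30.5  17.8] rot [-1.574 -0.008  0.116] gap -0.1 F [-0.6 -0.3  0.3]
shift [0.435, 0.009, -0.0] turn [0.005, -0.003, 0.015] rows>= 1.3 of 1
```

View pics/s16z.png

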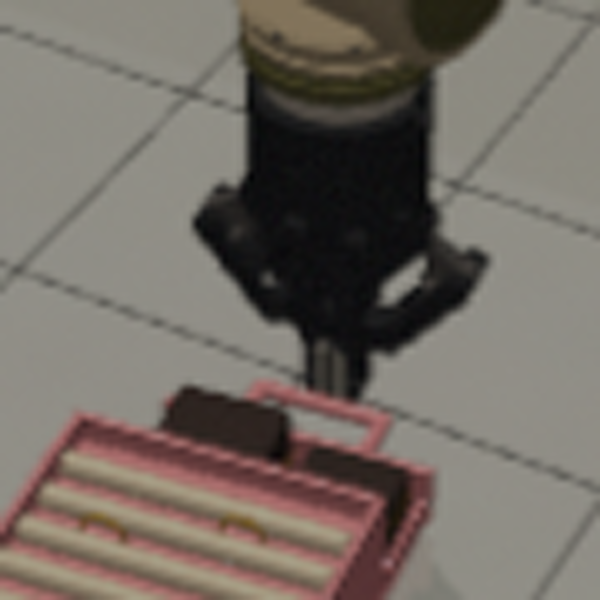

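{"name": "arm_command", "arguments": {
  "moves": [
    [[0.08,0.005,0],[0,0,0],1],
    [[0.16,0.005,0],[0,0,0],1],
    [[0.24,0.005,0],[0,0,0],1],
    [[0.3,0.005,0],[0,0,0],1],
    [[0.35,0.005,0],[0,0,0],1],
    [[0.38,0.005,0],[0,0,0],1],
    [[0.4,0.005,0],[0,0,0],1],
    [[0.4,0.005,0],[0,0,0],1]
  ]
}}

```text
time: 23.8
ee_pos: [651.5, 37.3, 17.7]
tcp_rot: [-1.574, -0.009, 0.116]
wrist_force: [-0.9, 0.2, 0.4]
finger_gap: -0.2
```

{"name": "arm_command", "arguments": {
  "moves": [
    [[0.01,0,0],[0,0,0],1],
    [[0.02,0,0],[0,0,0],1],
    [[0.03,0,0],[0,0,0],1]
  ]
}}

```text
time: 24.1
ee_pos: [655.9, 37.8, 17.7]
tcp_rot: [-1.574, -0.009, 0.116]
wrist_force: [-1.8, -0.2, -0.2]
finger_gap: -0.0
```

{"name": "arm_command", "arguments": {
  "moves": [
    [[0.01,0,0],[0,0,0],1],
    [[0.02,0,0],[0,0,0],1],
    [[0.03,0,0],[0,0,0],1]
  ]
}}

```text
time: 24.4
ee_pos: [660.4, 38.4, 17.7]
tcp_rot: [-1.574, -0.009, 0.116]
wrist_force: [-1.2, -0.1, -0.5]
finger_gap: 0.0
```

```bash
python3 - <<'E'
from h import *
ims=snap("17")
a=ims["scene"]; cv2.imwrite(f"pics/s17z.png",cv2.resize(a[150:240,200:290],(600,600),interpolation=cv2.INTER_CUBIC))
E
python3 g.py 656.3 38 17 .117
```

```text
t 24.5 pos [660.7  38.4  17.8] rot [-1.574 -0.009  0.116] gap -0.0 F [-0.8  0.6 -0.8]
shift [-0.029, 0.005, 0.001] turn [0.006, -0.003, 0.017] rows>= 0.1 of 1
```

View pics/s17z.png

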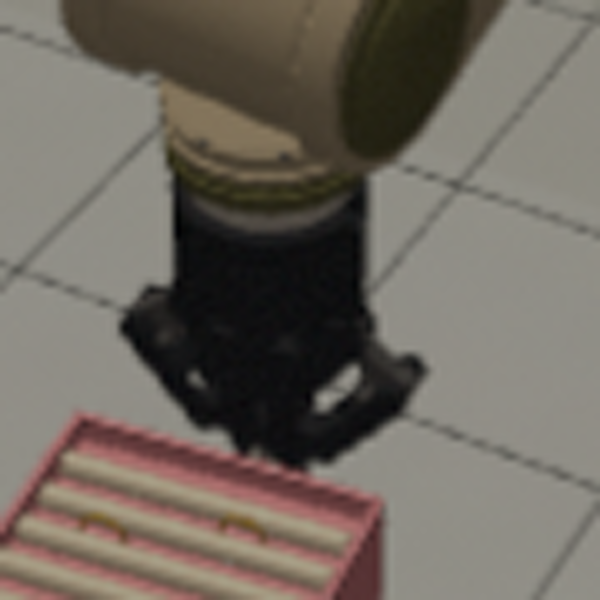

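{"name": "arm_command", "arguments": {
  "moves": [
    [[0.01,0,0],[0,0,0],1],
    [[0.02,0,0],[0,0,0],1]
  ]
}}

```text
time: 24.7
ee_pos: [661.3, 38.5, 17.6]
tcp_rot: [-1.574, -0.003, 0.116]
wrist_force: [-16.1, -3.5, 7.9]
finger_gap: 0.5
```

{"name": "arm_command", "arguments": {
  "moves": [
    [[0.01,0,0],[0,0,0],1],
    [[0.02,0,0],[0,0,0],1]
  ]
}}

```text
time: 24.9
ee_pos: [661.3, 38.5, 17.6]
tcp_rot: [-1.573, 0.006, 0.116]
wrist_force: [-20.8, -3.4, 11.9]
finger_gap: 0.5
```

{"name": "arm_command", "arguments": {
  "moves": [
    [[-0.1,0,0],[0,0,0],1],
    [[-0.3,0,0],[0,0,0],1],
    [[-0.6,0,0],[0,0,0],1],
    [[-0.8,-0.3,0],[0,0,0],1],
    [[-0.9,-0.8,0],[0,0,0],1],
    [[-0.95,-0.9,0],[0,0,0],1],
    [[-0.95,-0.9,0],[0,0,0],1]
  ]
}}

```text
time: 25.6
ee_pos: [522.1, 22.0, 159.4]
tcp_rot: [-1.577, -0.006, 0.116]
wrist_force: [0.3, 0.2, -1.0]
finger_gap: 0.0
```

Run:
```python
from h import *
ims=snap("18")
a=ims["scene"]; cv2.imwrite(f"pics/s18z.png",cv2.resize(a[170:290,180:290],None,fx=5,fy=5,interpolation=cv2.INTER_CUBIC))
a=ims["top"]; cv2.imwrite(f"pics/t18z.png",cv2.resize(a[60:190,190:320],(600,600),interpolation=cv2.INTER_CUBIC))
p=(804.8,56.1,.117,0)
for c,o,f in(("scene",(180,170),5),("top",(190,60),600/130)):
    T=p[:3]
    for q in(0,6,12): print(c,q,((proj(c,boxpts(-137.5-q,-129.5-q,-28,28,27,31,T))[1::2]-o)*f).round(0).tolist(),"panel",((proj(c,boxpts(-107.5-q,-102-q,-59,59,34,35,T))[1:4:2]-o)*f).round(0).tolist())
```

```text
scene 0 [[246.0, 259.0], [340.0, 287.0], [240.0, 269.0], [335.0, 297.0]] panel [[171.0, 275.0], [373.0, 335.0]]
scene 6 [[250.0, 252.0], [344.0, 279.0], [244.0, 262.0], [339.0, 289.0]] panel [[176.0, 268.0], [377.0, 327.0]]
scene 12 [[255.0, 245.0], [349.0, 272.0], [249.0, 255.0], [343.0, 282.0]] panel [[180.0, 261.0], [381.0, 320.0]]
top 0 [[347.0, 448.0], [258.0, 458.0], [345.0, 436.0], [256.0, 446.0]] panel [[390.0, 394.0], [203.0, 416.0]]
top 6 [[348.0, 457.0], [259.0, 468.0], [346.0, 445.0], [257.0, 455.0]] panel [[391.0, 404.0], [204.0, 425.0]]
top 12 [[349.0, 467.0], [260.0, 477.0], [347.0, 454.0], [258.0, 465.0]] panel [[392.0, 413.0], [205.0, 435.0]]
```

View pics/s18z.png

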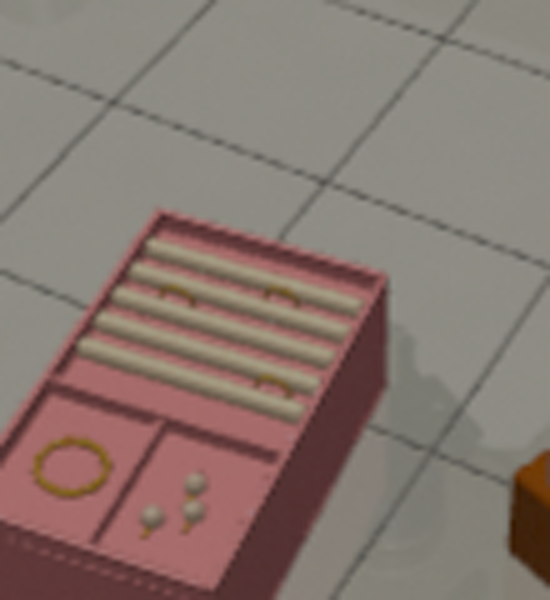

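View pics/t18z.png

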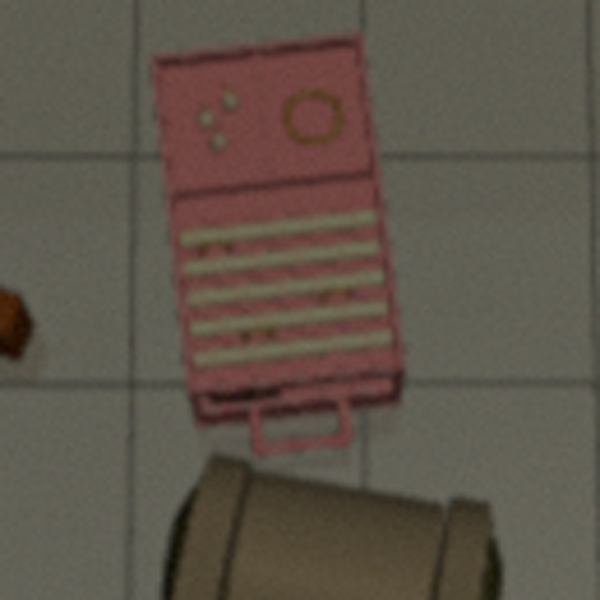

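{"name": "arm_command", "arguments": {
  "moves": [
    [[-0.8,-0.2,0.9],[0,0,0],1],
    [[-0.8,-0.2,0.9],[0,0,0],1],
    [[-0.8,-0.2,0.9],[0,0,0],1],
    [[-0.8,-0.2,0.9],[0,0,0],1],
    [[-0.8,-0.2,0.9],[0,0,0],1],
    [[-0.8,-0.2,0.9],[0,0,0],1]
  ]
}}

```text
time: 26.3
ee_pos: [386.4, 142.8, 183.5]
tcp_rot: [-1.574, 0.003, 0.117]
wrist_force: [0.4, 0.3, 0.8]
finger_gap: 0.4
```

Run:
```python
from h import *
ims=snap("19")
for q in (0,): 
    p,c=fitorg(ims,(807,56.4,.116,4),("top",)); print(p.round(2),round(c,3))
i0={"top":cv2.imread("pics/top0.png")}
im=ims["top"]; cv2.imwrite("pics/t19z.png",cv2.resize(im[125:175,215:295],None,fx=9,fy=9,interpolation=cv2.INTER_CUBIC))
cv2.imwrite("pics/t19f.png",im);a=ims["scene"];cv2.imwrite("pics/s19f.png",a)
```

```text
[ 8.0793e+02  5.6490e+01  1.2000e-01 -1.2100e+00] 0.177
```

View pics/t19z.png

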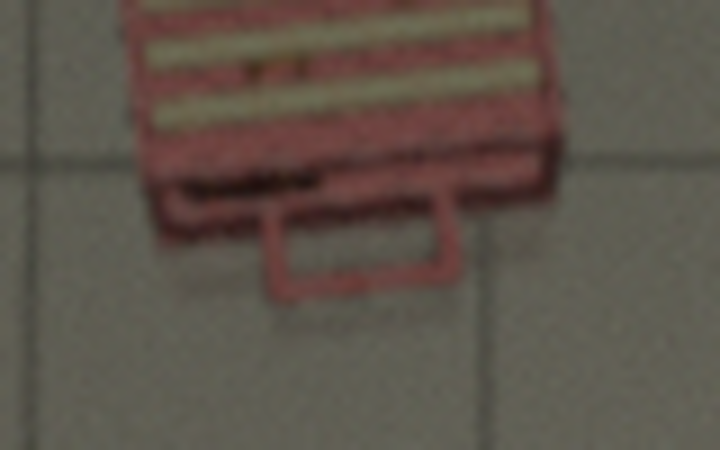

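View pics/s19f.png

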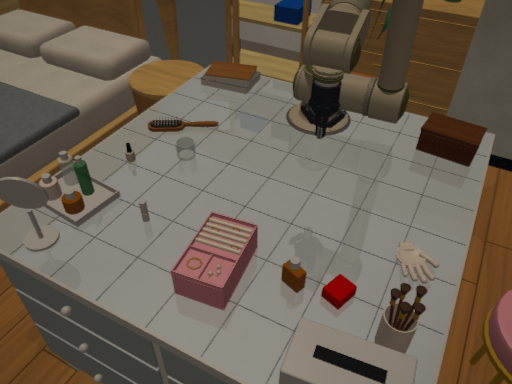

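```bash
python3 -c "
from workcell import job,ctrl
print(job.finish_job()); print(ctrl.get_state()['time'])"
```

```text
the job is handed in; nothing more can be done
None
the job is handed in; nothing more can be done
```

All three boxes are in the tray, the tray is pushed home, and I handed the job in at about 26 s of the 72 s allowed.

- **Boxes:** I placed the bracelet case along the left wall, the earring box in the rear right and the ring box in the front right. Pictures taken before the push showed all three inside the walls, lids up, with no box on another. I judged flatness from those pictures and did not measure it.
- **Tray:** I pushed it in by the pull bar until it stopped against about 21 N at the wrist. The last fit to the top camera puts it at −1.2 mm, which is home within the roughly 2 mm camera error.
- **Other items:** The votive, lipstick, ring dish, hairbrush, perfume, nail polish and the red look-alike box looked undisturbed in the last scene picture. The arm was clear of everything.

**Not confirmed or not in agreement:**
- With the tray shut, the boxes can no longer be seen, apart from a dark strip of the bracelet case behind the front panel. I did not check their positions again after the push.
- The two cameras disagreed by about 2–5 mm on the tray and box positions. I corrected for this by comparing against the gripper's own position.
- The tray stopped about 5 mm further in than I had estimated.

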